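Seat the jig plate on its three balls and square the lug

ROBOT

A 7-joint arm with a two-finger parallel gripper is mounted at the origin on the work surface. World frame = base frame: x ahead of the robot, y to its left, z up, the work surface at z = 0. Lengths are in m, angles in rad, forces in N, time in s.
With the tool pointing down it reaches from about 0.425 to 0.875 m from the base axis. Payload 4.7 kg.
Tool frame: the origin (TCP) lies midway between the tips of the shut fingers; the grasp point (between the pads) lies 19 mm behind it; x points along the fingers, y is the direction in which the jaws open and shut, and the axes are right-handed (so a half turn about x gives the same grasp; the last joint's range is limited). The gripper opens to 87 mm and grips with 3 to 60 N. Pads are 19 mm wide; open, the fingers measure 117 mm over their backs; the gripper's body (75 mm by 190 mm) begins 51 mm behind the grasp point.
Start: joints at [-1.132, 0.321, -0.07, 1.45, 0.023, 1.371, -0.057], TCP at [0.268, 0.592, 0.223] pointing down, gripper open.
Joint ranges: [-2.86, 2.86], [-0.3, 2.09], [-1.38, 1.24], [0.06, 2.45], [-1.56, 4.7], [0.09, 2.05], [-2.69, 2.69]. Speed limits (rad/s): [2.57, 2.57, 3.14, 3.14, 3.14, 3.14, 3.14].

INTERFACE

Orientations are given as a rotation vector (axis times angle).
In Python, from bench import ctrl gives the robot as it stands. The module is installed in compiled form; this text tells all that it offers.
- The arm moves only by the tool servo_tool, never from a script. Its arguments are lists of equal length, an entry for each row: "dp": the shift along the tool's x, y, z in units of 25 mm (1.0 is 25 mm), a list of three; "yaw": the turn about the tool's x in units of 6 degrees (1.0 is 6 degrees). A call has exactly 5 rows; each row shifts and turns the commanded pose from where the row before left it, along the tool's axes as they then stand; what a row does not reach is not made up. A row lasts 1/10 s, in which the tool goes at most 50 mm and 8.59 degrees, less where a joint would pass 70% of its speed; a pose out of reach is approached as far as the arm can. A call is refused whole if a number of a shift passes 1 or a number of a turn 1, either way. A call with a gripper value outside its range is refused whole. "fingers" is the opening, from 0 (shut) to 1 (fully open), set as the call begins (left out, the last holds). The fingers move at their own pace and stop on an object; "grip_force" is the grip in N (left out, the last holds). Time passes only in rows, so rows that do not move let the fingers close, or fill a call up. It gives the time, the measured TCP pose, the force and the opening at its end, in the units of the state.
- ctrl.get_state(): the state, without advancing time (a new reading comes with each control period).
- ctrl.get_image(name): name is "scene" or "top"; returns (picture, depth): 400x640x3 uint8, red, green, blue; 400x640 float32, m along the optical axis (not along the pixel's ray), 0 where there is no reading.
- ctrl.camera_info(name): a dict with "fx", "fy", "cx", "cy" (pixels), "distortion" ([k1, k2, p1, p2, k3] as OpenCV has them; the pictures are not rectified), "extrinsics" (4x4, takes a point from world to camera coordinates). Camera axes: x right, y down, z forward; pixel columns grow to the right and rows downward; lengths in m; the calibration is good to about 2 mm. A picture is of the moment at which its call begins. camera_info takes no time and is no camera call.
- ctrl.close_job(): hands the job in, once; it reports no verdict.
Trained networks look in the newest picture that a camera, given by its name, has taken for a name from the list of things; names that differ only in an ending like _2 or _b are one class to them, and where a whole thing is asked for, a point or a joint stands for the part that bears it (a point fixed in the world has none). Each returns a list of dicts, best first, with "score" (0 to 1); they miss things now and then, are a little off and sometimes report something else, mostly with a low value. They report only what shows in the picture. A call takes as long as a camera call. They do not tell look-alikes from the thing itself.
- ctrl.search_frame(camera, label): "extent" ([left, top, right, bottom] in pixels, round what is visible of it).
- ctrl.cut_out(camera, label): "region" (400x640 bool, what is visible of it) and "extent" ([left, top, right, bottom] in pixels, round what is visible of it).
The state is a dict: "time": time; "joint_positions": joint angles; "qd": joint speeds; "joint_torque": joint torques, N m; "position": TCP position; "tool_rot": TCP orientation; "ft_force": force on the tool from outside, world axes, zero at the start; "torque": the same for the moment, N m; "grip_width": opening from 0.0 (shut) to 1.0 (fully open).
Only numpy, scipy, OpenCV 4.12 (cv2) and the standard library are available. Lean on these libraries where they do the work, as an engineer would, in place of code of your own. Each camera call takes 0.05 s, during which the arm holds its last target.

TASK

Slide the spring-loaded jig plate over its receiver until it drops fully home on all three balls. Then pick up the plain steel push bar and, touching the lug with the bar only and never with the gripper, nudge it along the plate until it touches both stops of the square corner, flush with them. Lay the bar flat on the bench clear of the jig, with the plate still home, and leave everything else where it is.

Things in the scene. Friction and masses are not known exactly. Their poses are not given: they have to be found in the camera images.
- receiver: Grey painted receiver slab fixed to the bench, 230 (x) x 250 (y) x 12 mm; origin at the centre of its underside, z up, x roughly away from the robot. The plate rides on its three balls. Home for the plate: plate origin at (0, 0, 22) mm of the receiver, axes parallel, the slab showing 25 mm all round.
- ball (a point): Top of the near one of the receiver's three fixed polished, slippery steel balls, 20 mm across, all tops 28 mm above the bench; balls at (x, y) = (-55, 0), (30, 60), (30, -60) mm of the receiver.
- bolt_head (a point): Top of the +y one of two fixed spring bolts, 22 mm across, 69 mm tall, at (5, 86) and (5, -86) mm of the receiver; they come up through slots in the plate (dark patches) and always pull it down with about 10 N, wherever it has slid.
- plate: Aluminium jig plate, 180 (x) x 200 (y) x 12 mm, 1 kg, origin at the centre of its underside, held down by the spring bolts but free to slide on the balls (about 3 to 6 N). It starts on top of the balls, underside 28 mm up, 20 to 30 mm short of home (towards the receiver's -x), up to 12 mm off sideways and 0.12 rad askew. It can slide 36 mm short, 12 mm past and 18 mm sideways.
- slot (a point): Centre of the near ball slot at the plate's top. Three through slots: 24 x 16 mm, long along x, at (-55, 0) mm of the plate; 24 x 16 mm, long along y, at (30, 60) and (30, -60) mm. When all balls are under their slots within about 7 mm of the slots' centre lines, the springs pull the plate down about 6 mm and centre it.
- near_edge (a point): Middle of the plate's near (-x) edge face, at half thickness: (-90, 0, 6) mm of the plate. This face and the two side faces (y = 100 and -100 mm) are plain and can be pushed.
- corner (a point): Inside corner of the two stop bars on the plate, at plate top level: (58, 42, 12) mm of the plate, axes as the plate's. The bars are steel, 10 mm thick and 10 mm tall: the far one has its inner face at plate x = 58 mm (y from -38 to 52), the side one at plate y = 42 mm (x from -4 to 56).
- lug: Flat steel lug, loose on the plate, 60 (x) x 40 (y) x 10 mm, 0.13 to 0.25 kg, with a dark 12 mm hole mark near its +x end; origin at the centre of its underside, x within about 0.5 rad of the plate's x. In the corner its centre is at (28, 22, 12) mm of the plate.
- lug_corner (a point): The lug's corner that belongs in the inside corner: (30, 20, 0) mm in the lug's frame.
- bar: Plain square-edged steel push bar, lying flat on the bench on the left or the right of the receiver, 150 (x) x 14 (y) x 16 mm (z), 0.24 kg; origin at the centre of its underside, x along its length.
- bar_mid (a point): The bar's very centre, 8 mm above its underside.
- brush: Bystander, to be left alone: wire brush, wooden handle, about 200 x 26 x 33 mm.
- spray: Bystander, to be left alone: grey spray can, 60 mm across, 180 mm tall.
- tin: Bystander, to be left alone: open steel tin, 76 mm across, 60 mm tall.
- hammer: Bystander, to be left alone: hammer with a wooden handle, 200 mm long, lying.
- offcut: Bystander, to be left alone: offcut of steel angle, 100 x 50 x 50 mm.
- magnet: Bystander, to be left alone: flat grey square welding magnet, 70 x 70 x 16 mm.
- jar: Bystander, to be left alone: clear closed jar, 64 mm across, 75 mm tall.
Mind the look-alikes: they are no part of the job. Of the things that look like the bar, the larger one is meant. There is more than one size of the lug; the one meant has the size given above.

How it is judged:
By the outcome, as a careful person would: the job done as asked, in the order asked, and still so for the second after the job is handed in, with the robot touching nothing.
It also fails if it takes over 72 s, if anything falls off the work surface, if the arm or the gripper's body presses on something with over 40 N, if the wrist force passes 120 N, or if a joint passes its speed limit or range.

## Working session

There is one attempt and no reset: what is moved stays moved. The work goes in short steps, Python scripts to look and compute and a tool call to move; the robot and the scene stay as the last step left them, time stands still between calls to the robot, and variables do not carry over. Pictures are saved under pics/ and viewed, and the job is handed in when it is done.

Besides the shell and the picture viewer there is one more tool, called as name(argument=value, ...), one argument or row to a line, values as JSON. servo_tool: Moves the arm, as the interface text tells. Its arguments: {"type":"object","properties":{"dp":{"type":"array","items":{"type":"array","items":{"type":"number"}}},"yaw":{"type":"array","items":{"type":"number"}},"fingers":{"type":"number"},"grip_force":{"type":"number"}},"required":["dp","yaw"]}

```bash
mkdir -p pics; python3 - <<'E'
from bench import ctrl
import cv2,numpy as np
s=ctrl.get_state()
for k in('time','position','tool_rot','ft_force','grip_width'):print(k,s[k])
for n in('scene','top'):
    p,d=ctrl.get_image(n);cv2.imwrite(f'pics/{n}0.png',p[:,:,::-1]);np.savez(f'{n}0.npz',p=p,d=d)
    print(n,ctrl.camera_info(n))
E
```

```text
time 0.0
position [0.26771188 0.59172698 0.2214923 ]
tool_rot [ 0.33168814  1.54529285 -0.33456726]
ft_force [-0.21473329  0.69604526  0.13324789]
grip_width 1.002978149621502
scene {'fx': 387.0292056875313, 'fy': 387.0292056875313, 'cx': 315.3257853055612, 'cy': 197.04207738133786, 'distortion': array([-0.04477573,  0.        ,  0.        ,  0.        ,  0.        ]), 'extrinsics': array([[ 0.54266522,  0.83975724,  0.01795121, -0.25861152],
       [ 0.632229  , -0.39429996, -0.6669438 , -0.25687885],
       [-0.55299272,  0.37327648, -0.74489175,  1.4333449 ],
       [ 0.        ,  0.        ,  0.        ,  1.        ]])}
top {'fx': 434.5560224933045, 'fy': 434.5560224933045, 'cx': 316.8423707781025, 'cy': 198.00609574076233, 'distortion': array([0.01180516, 0.        , 0.        , 0.        , 0.        ]), 'extrinsics': array([[-3.91000071e-03, -9.99770415e-01,  2.10672749e-02,
        -1.00777927e-02],
       [-9.88583686e-01,  6.91289456e-04, -1.50671227e-01,
         4.70715620e-01],
       [ 1.50622072e-01, -2.14158889e-02, -9.88359424e-01,
         1.33011407e+00],
       [ 0.00000000e+00,  0.00000000e+00,  0.00000000e+00,
         1.00000000e+00]])}
```

View pics/scene0.png

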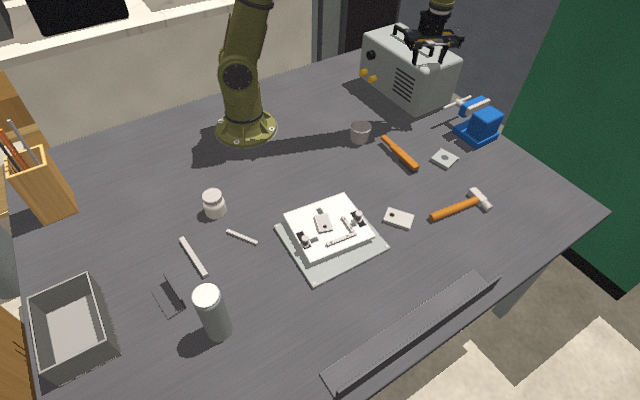

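View pics/top0.png

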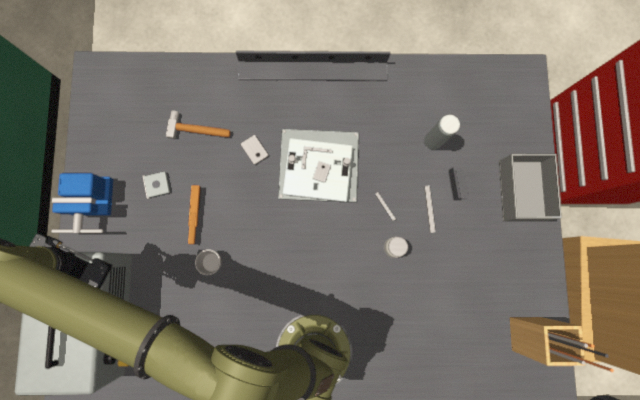

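```bash
cat > h.py <<'E'
from bench import ctrl
import cv2,numpy as np
from scipy.spatial.transform import Rotation as R
from scipy.optimize import least_squares
def cam(n):
    c=ctrl.camera_info(n);K=np.array([[c['fx'],0,c['cx']],[0,c['fy'],c['cy']],[0,0,1]]);return K,np.array(c['distortion']),np.array(c['extrinsics'])
C={n:cam(n) for n in('scene','top')}
def proj(n,P):
    K,D,E=C[n];P=np.atleast_2d(P).astype(float)
    return cv2.projectPoints(P,cv2.Rodrigues(E[:3,:3])[0],E[:3,3],K,D)[0][:,0]
def onz(n,uv,z):
    K,D,E=C[n];uv=np.atleast_2d(np.array(uv,float))
    q=cv2.undistortPoints(uv[:,None],K,D)[:,0];r=np.c_[q,np.ones(len(q))]@E[:3,:3];c=-E[:3,:3].T@E[:3,3]
    return c+r*((z-c[2])/r[:,2])[:,None]
def crop(img,x0,y0,x1,y1,f,name):
    c=cv2.resize(img[y0:y1,x0:x1,::-1],None,fx=f,fy=f,interpolation=cv2.INTER_CUBIC);cv2.imwrite('pics/'+name,c)
def tri(a,b):
    # pixel in scene, pixel in top -> 3d point
    f=lambda X:np.r_[proj('scene',X)[0]-a,proj('top',X)[0]-b]
    r=least_squares(f,[.6,0,.03]);return r.x,np.abs(r.fun).max()
def st():
    s=ctrl.get_state();m=R.from_rotvec(s['tool_rot']).as_matrix()
    print('t',s['time'],'p',np.round(s['position'],4),'x',np.round(m[:,0],3),'y',np.round(m[:,1],3),'z',np.round(m[:,2],3),'F',np.round(s['ft_force'],1),'w',round(s['grip_width'],3));return s,m
E
python3 - <<'E'
from h import *
st()
p=np.load('top0.npz')['p'];q=np.load('scene0.npz')['p']
crop(p,270,120,370,210,8,'tc.png');crop(q,265,185,395,290,6,'sc.png')
crop(p,365,160,470,265,6,'tb.png')
E
```

```text
t 0.1 p [0.2677 0.5918 0.2216] x [-0.001 -0.002 -1.   ] y [ 0.412  0.911 -0.002] z [ 0.911 -0.412  0.   ] F [0.7 0.7 0.3] w 1.001
```

View pics/tc.png

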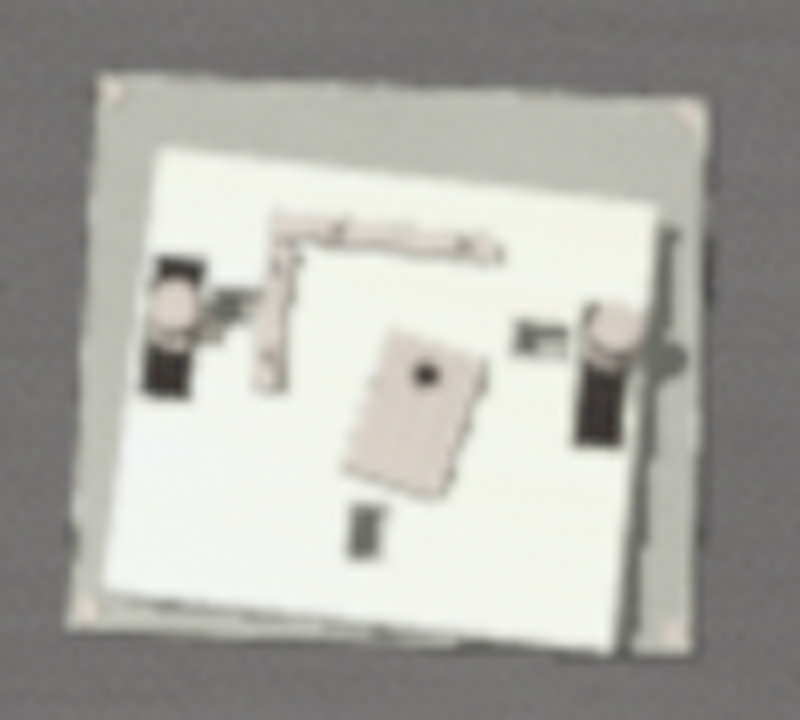

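View pics/sc.png

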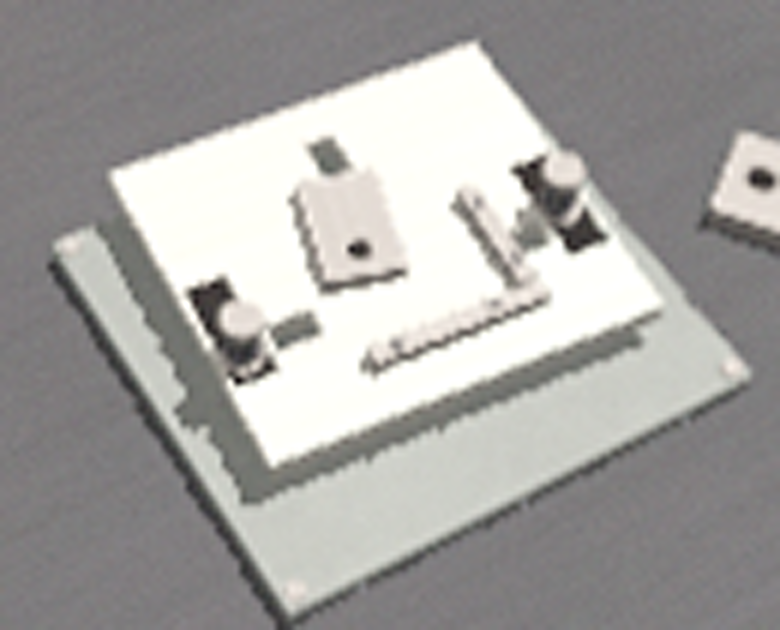

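View pics/tb.png

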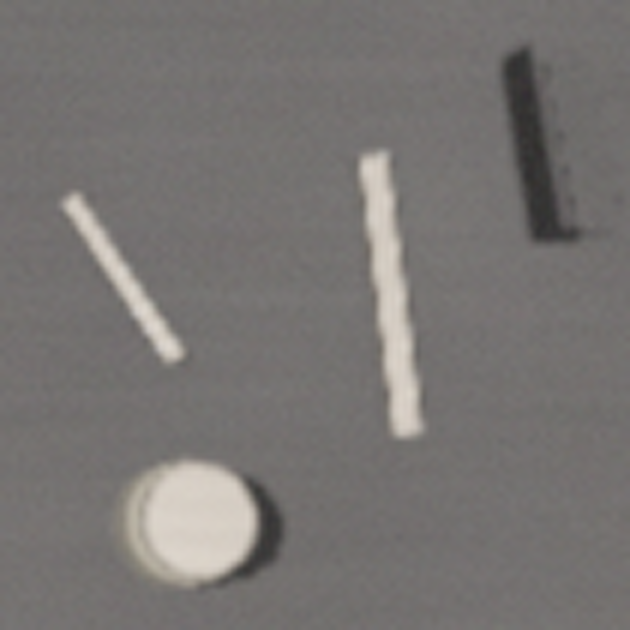

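```bash
cat >> h.py <<'E'
def fit(obs,dims,z,free_z=True,x0=(.6,0,0)):
    # obs: list (cam, sx, sy, u, v); dims half sizes; z top height
    def res(q,zz):
        r=[]
        for n,sx,sy,u,v in obs:
            a=sx*dims[0];b=sy*dims[1];c,s=np.cos(q[2]),np.sin(q[2])
            X=[q[0]+c*a-s*b,q[1]+s*a+c*b,zz]
            r+=list(proj(n,X)[0]-[u,v])
        return np.array(r)
    r1=least_squares(lambda q:res(q,z),x0,loss='soft_l1')
    r2=least_squares(lambda q:res(q[:3],q[3]),list(r1.x)+[z],loss='soft_l1')
    print('fixz',np.round(r1.x,4),'rms',np.sqrt(np.mean(res(r1.x,z)**2)).round(2),'free',np.round(r2.x,4));
    return r1.x,res(r1.x,z)
def T(u,v,x0=270,y0=120,f=8):return (x0+(u+.5)/f-.5,y0+(v+.5)/f-.5)
E
python3 - <<'E'
from h import *
t=lambda sx,sy,u,v:('top',sx,sy,*T(u,v)); s=lambda sx,sy,u,v:('scene',sx,sy,*T(u,v,265,185,6))
for n in C:print(n,'centre',-C[n][2][:3,:3].T@C[n][2][:3,3])
A,B=fit([t(1,1,98,73),t(1,-1,708,98),t(-1,-1,692,655),t(-1,1,67,630),s(-1,-1,50,247),s(1,-1,290,608),s(1,1,748,375)],(.115,.125),.012);print(B.round(1))
P,B=fit([t(1,1,155,147),t(1,-1,657,205),t(-1,-1,613,652),t(-1,1,105,592),s(-1,-1,110,172),s(-1,1,478,42),s(1,1,663,305),s(1,-1,275,467)],(.09,.1),.040);print(B.round(1))
L,B=fit([t(1,1,390,330),t(1,-1,490,360),t(-1,-1,445,498),t(-1,1,343,467),s(-1,-1,293,190),s(-1,1,370,170),s(1,1,407,268),s(1,-1,320,285)],(.03,.02),.050);print(B.round(1))
def rel(a,b):
    c,s_=np.cos(a[2]),np.sin(a[2]);d=b[:2]-a[:2];return np.r_[c*d[0]+s_*d[1],-s_*d[0]+c*d[1],b[2]-a[2]]
print('plate in rec',rel(A,P),'lug in plate',rel(P,L))
tb=lambda sx,sy,u,v:('top',sx,sy,*T(u,v,365,160,6))
fit([tb(1,1,360,152),tb(1,-1,390,150),tb(-1,-1,422,435),tb(-1,1,393,438)],(.075,.007),.016,x0=(.6,-.25,.1))
ctrl.get_image('scene')
for c in('top','scene'):
  for l in('bar','plate','lug'):
    for d in ctrl.search_frame(c,l)[:3]:print(c,l,d['score'],np.round(d['extent'],1))
E
```

```text
scene centre [ 1.09537504 -0.41915036  0.90100542]
top centre [0.26495784 0.0180847  1.38576638]
fixz [ 0.5827 -0.0176 -0.0427] rms 0.55 free [ 0.5828 -0.0177 -0.0427  0.0131]
[-0.1  0.2 -0.1  0.5  0.1  0.2  0.1  0.1 -0.2 -0.4 -0.1  1.5  1.2 -0. ]
fixz [ 0.5622 -0.0128 -0.1158] rms 0.32 free [ 0.5623 -0.013  -0.1159  0.0412]
[ 0.4  0.4 -0.2  0.2 -0.4 -0.3 -0.3 -0.  -0.   0.6 -0.4  0.3  0.4 -0.
 -0.3 -0.2]
fixz [ 0.5537 -0.0269 -0.3181] rms 0.34 free [ 0.5535 -0.0267 -0.3175  0.0489]
[ 0.4 -0.4  0.  -0.3 -0.2  0.2  0.4  0.2 -0.5 -0.7  0.3 -0.   0.   0.
  0.5 -0. ]
plate in rec [-0.02073988  0.00393182 -0.0731505 ] lug in plate [-0.00674683 -0.01498012 -0.20227561]
fixz [ 0.44   -0.3721  0.0709] rms 0.44 free [ 0.4359 -0.3629  0.07    0.0483]
top bar 0.61 [428.  186.7 433.8 231.6]
top bar 0.59 [377.5 194.9 393.7 219.6]
top plate 0.76 [282.1 138.7 355.3 202.3]
top lug 0.75 [242.6 138.5 265.7 162.4]
top lug 0.58 [310.8 155.9 332.5 185.7]
top lug 0.34 [425.6 187.2 433.6 230.2]
scene bar 0.59 [189.6 283.4 229.5 343.9]
scene bar 0.54 [229.6 227.8 257.  242.5]
scene bar 0.5 [178.5 235.3 206.3 278.2]
scene plate 0.74 [205.3 189.2 228.3 217.6]
scene plate 0.73 [280.4 191.6 374.6 264.7]
scene plate 0.25 [190.1 283.4 228.1 342.6]
scene lug 0.78 [312.  213.7 333.2 233.6]
scene lug 0.61 [382.7 208.2 412.7 231.4]
scene lug 0.47 [427.9 187.2 491.7 219. ]
```

servo_tool(
  dp=[
    [0,-1,0.2],
    [0,-1,0.2],
    [0,-1,0.2],
    [0,-1,0.2],
    [0,-1,0.2],
  ],
  yaw=[-0.73,-0.73,-0.73,-0.73,-0.73],
  fingers=1,
)

```text
time: 0.95
position: [0.2581, 0.465, 0.2227]
tool_rot: [0.031, 1.57, -0.03]
ft_force: [0.5, 0.2, 0.2]
grip_width: 1.002
```

```bash
cat >> h.py <<'E'
def togo(x,y,z,yawdeg):
    """yawdeg: wanted direction of tool y in world. prints remaining in units in tool axes now"""
    s,m=st();d=np.array([x,y,z])-s['position'];cur=np.degrees(np.arctan2(m[1,1],m[0,1]))
    t=-(yawdeg-cur);t=(t+180)%360-180
    print('yaw now',cur.round(2),'turn units',round(t/6,3),'dp units',np.round(m.T@d/.025,2),'mm',np.round(d*1000,1))
def relw(A,p):
    c,s=np.cos(A[2]),np.sin(A[2]);return np.array([A[0]+c*p[0]-s*p[1],A[1]+s*p[0]+c*p[1]])
REC=np.array([.5827,-.0176,-.0427])
E
python3 - <<'E'
from h import *
togo(.4428,-.0116,.15,87.55)
E
```

```text
t 0.95 p [0.2581 0.465  0.2227] x [ 0.  0. -1.] y [0.039 0.999 0.   ] z [ 0.999 -0.039  0.   ] F [0.5 0.2 0.2] w 1.002
yaw now 87.78 turn units 0.039 dp units [  2.9  -18.76   8.12] mm [ 184.7 -476.6  -72.7]
```

servo_tool(
  dp=[
    [0,-1,0.8],
    [0,-1,0.8],
    [0,-1,0.8],
    [0,-1,0.8],
    [0,-1,0.8],
  ],
  yaw=[0.04,0,0,0,0],
)

```text
time: 1.45
position: [0.3533, 0.3353, 0.2229]
tool_rot: [0.037, 1.57, -0.036]
ft_force: [0.4, 0.5, -0.4]
grip_width: 0.999
```

servo_tool(
  dp=[
    [0,-1,0.8],
    [0,-1,0.8],
    [0,-1,0.8],
    [0,-1,0.8],
    [0,-1,0.8],
  ],
  yaw=[0,0,0,0,0],
)

```text
time: 1.95
position: [0.4474, 0.2058, 0.2229]
tool_rot: [0.037, 1.57, -0.036]
ft_force: [0.1, -0.8, 0.6]
grip_width: 0.999
```

servo_tool(
  dp=[
    [0.1,-1,0],
    [0.3,-1,0],
    [0.5,-1,0],
    [1,-1,0],
    [1,-1,0],
  ],
  yaw=[0,0,0,0,0],
)

```text
time: 2.45
position: [0.4412, 0.0812, 0.15]
tool_rot: [0.038, 1.569, -0.036]
ft_force: [0.8, -0.2, 0.3]
grip_width: 1.001
```

```bash
python3 - <<'E'
from h import *
togo(.4428,-.0116,.026,87.55)
E
```

```text
t 2.45 p [0.4412 0.0812 0.15  ] x [ 0.002  0.001 -1.   ] y [0.047 0.999 0.001] z [ 0.999 -0.047  0.002] F [ 0.8 -0.2  0.3] w 1.001
yaw now 87.32 turn units -0.038 dp units [ 4.96 -3.71  0.23] mm [   1.6  -92.8 -124. ]
```

servo_tool(
  dp=[
    [1,-1,0.05],
    [1,-1,0],
    [0.5,-1,0.05],
    [0,-0.7,0],
    [0,0,0],
  ],
  yaw=[-0.04,0,0,0,0],
)

```text
time: 2.95
position: [0.439, -0.0129, 0.0874]
tool_rot: [0.036, 1.571, -0.037]
ft_force: [-0.4, 0.0, 0.6]
grip_width: 1.001
```

```bash
python3 - <<'E'
from h import *
togo(.4428,-.0116,.026,87.55)
E
```

```text
t 2.95 p [ 0.439  -0.0129  0.0874] x [-0.    -0.001 -1.   ] y [ 0.047  0.999 -0.001] z [ 0.999 -0.047 -0.   ] F [-0.4  0.   0.6] w 1.001
yaw now 87.31 turn units -0.039 dp units [2.45 0.06 0.15] mm [  3.8   1.3 -61.4]
```

servo_tool(
  dp=[
    [1,0.05,0.1],
    [1,0,0.05],
    [0.45,0,0],
    [0,0,0],
    [0,0,0],
  ],
  yaw=[-0.04,0,0,0,0],
)

```text
time: 3.45
position: [0.4437, -0.0089, 0.027]
tool_rot: [0.03, 1.57, -0.029]
ft_force: [-0.0, -0.3, 1.1]
grip_width: 1.003
```

```bash
python3 - <<'E'
from h import *
togo(.4428,-.0116,.026,87.55)
p,d=ctrl.get_image('top');q,_=ctrl.get_image('scene')
crop(p,270,120,370,210,8,'t1.png');crop(q,265,185,395,290,6,'s1.png')
E
```

```text
t 3.45 p [ 0.4437 -0.0089  0.027 ] x [ 0.001  0.    -1.   ] y [0.038 0.999 0.   ] z [ 0.999 -0.038  0.001] F [-0.  -0.3  1.1] w 1.003
yaw now 87.84 turn units 0.048 dp units [ 0.04 -0.11 -0.03] mm [-0.9 -2.7 -1. ]
```

View pics/s1.png

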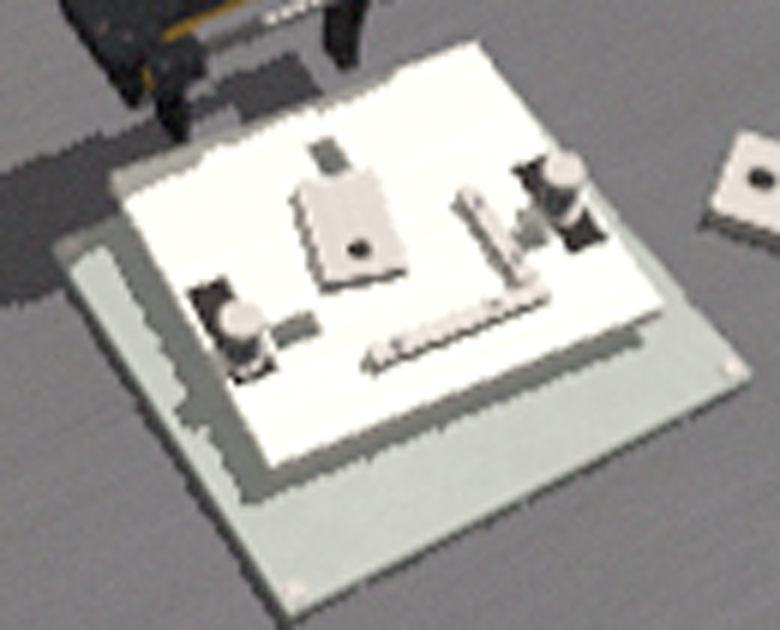

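View pics/t1.png

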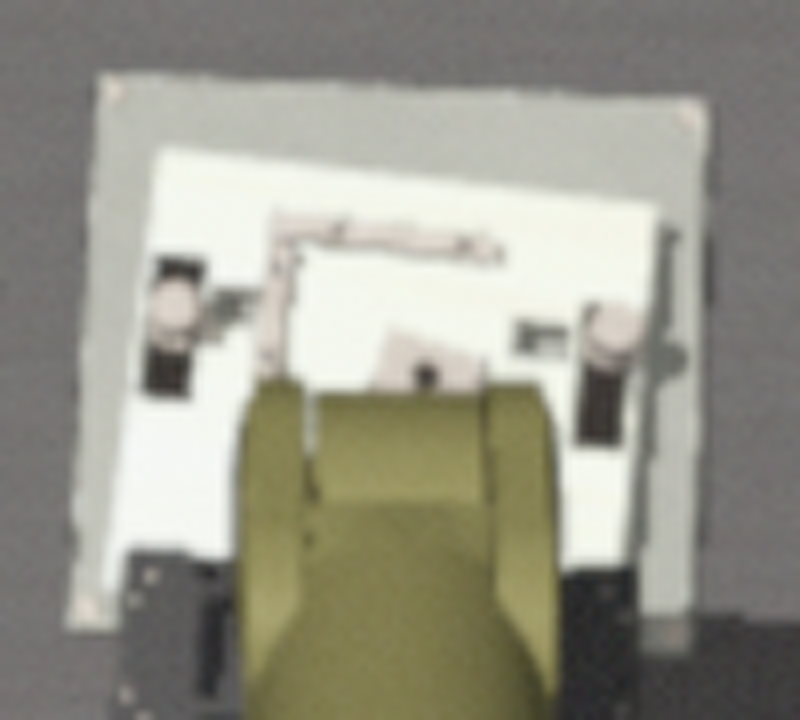

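servo_tool(
  dp=[
    [0,0,0.3],
    [0,0,0.3],
    [0,0,0.2],
    [0,0,0.2],
    [0,0,0],
  ],
  yaw=[0.03,0,0,0,0],
)

```text
time: 4.05
position: [0.4682, -0.0111, 0.0261]
tool_rot: [0.033, 1.572, -0.034]
ft_force: [-0.2, -1.0, 0.6]
grip_width: 0.997
```

servo_tool(
  dp=[
    [0,0,0.1],
    [0,0,0.1],
    [0,0,0.1],
    [0,0,0],
    [0,0,0],
  ],
  yaw=[0,0,0,0,0],
)

```text
time: 4.55
position: [0.4769, -0.0102, 0.0268]
tool_rot: [0.033, 1.568, -0.032]
ft_force: [0.1, -0.3, 0.3]
grip_width: 1.003
```

```bash
python3 - <<'E'
from h import *
togo(.4833,-.0116,.026,87.55)
p,d=ctrl.get_image('top');q,_=ctrl.get_image('scene')
crop(p,270,120,370,210,8,'t2.png');crop(q,265,185,395,290,6,'s2.png')
E
```

```text
t 4.55 p [ 0.4769 -0.0102  0.0268] x [ 0.003  0.001 -1.   ] y [0.041 0.999 0.001] z [ 0.999 -0.041  0.003] F [ 0.1 -0.3  0.3] w 1.003
yaw now 87.66 turn units 0.018 dp units [ 0.03 -0.05  0.26] mm [ 6.4 -1.4 -0.8]
```

View pics/s2.png

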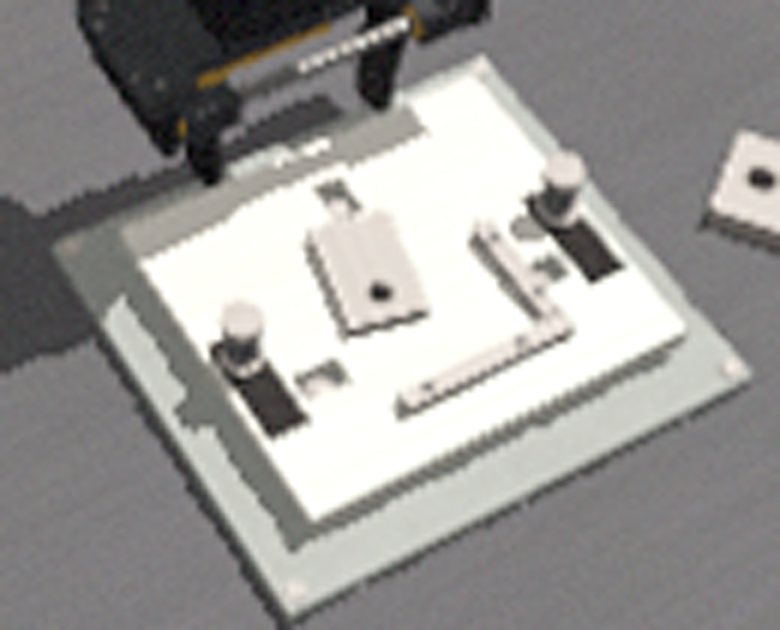

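View pics/t2.png

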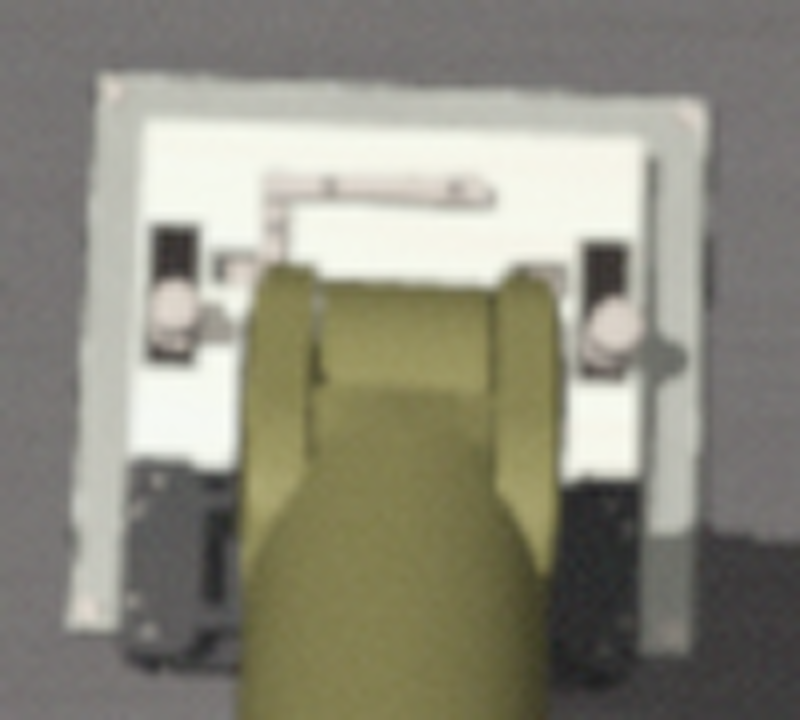

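```bash
cat >> h.py <<'E'
t=lambda sx,sy,u,v:('top',sx,sy,*T(u,v)); s=lambda sx,sy,u,v:('scene',sx,sy,*T(u,v,265,185,6))
def rel(a,b):
    c,s_=np.cos(a[2]),np.sin(a[2]);d=b[:2]-a[:2];return np.r_[c*d[0]+s_*d[1],-s_*d[0]+c*d[1],b[2]-a[2]]
E
python3 - <<'E'
from h import *
for z in(.04,.034):
  P,B=fit([t(1,1,140,118),t(1,-1,645,138),s(-1,-1,120,228),s(1,1,687,330),s(1,-1,315,520)],(.09,.1),z);print(B.round(1),rel(REC,P))
E
```

```text
fixz [ 0.5841 -0.0172 -0.0355] rms 0.68 free [ 0.5833 -0.0159 -0.0406  0.0349]
[ 1.2 -0.4  0.5 -0.6 -0.3 -0.1  0.7 -1.1  0.2 -0.7] [0.00139303 0.00042176 0.00724186]
fixz [ 0.5831 -0.0157 -0.0412] rms 0.43 free [ 0.5833 -0.0159 -0.0406  0.0349]
[ 1.   0.3 -0.   0.4  0.2  0.5  0.6 -0.1  0.1 -0.2] [0.00030849 0.00193353 0.0015056 ]
```

servo_tool(
  dp=[
    [0,0,-0.3],
    [0,0,-0.4],
    [0,0,0],
    [-1,0,0],
    [-1,0,0],
  ],
  yaw=[0,0,0,0,0],
)

```text
time: 5.15
position: [0.4571, -0.0101, 0.0764]
tool_rot: [0.032, 1.572, -0.033]
ft_force: [0.2, 0.3, 0.7]
grip_width: 1.001
```

servo_tool(
  dp=[
    [-1,0,0],
    [-1,-1,0],
    [-1,-1,0],
    [0,-1,0],
    [0,-1,0],
  ],
  yaw=[0,0,0,0,0],
)

```text
time: 5.65
position: [0.4545, -0.1108, 0.1524]
tool_rot: [0.033, 1.568, -0.032]
ft_force: [0.1, -0.2, -0.8]
grip_width: 1.003
```

servo_tool(
  dp=[
    [0,-1,0],
    [0,-1,0],
    [0,-1,0],
    [0,-1,0],
    [0,-1,0],
  ],
  yaw=[0,0,0,0,0],
)

```text
time: 6.15
position: [0.4486, -0.2356, 0.1514]
tool_rot: [0.033, 1.57, -0.032]
ft_force: [0.5, 0.7, 0.4]
grip_width: 1.004
```

```bash
python3 - <<'E'
from h import *
st()
p,d=ctrl.get_image('top');q,e=ctrl.get_image('scene')
crop(p,270,120,370,210,8,'t3.png');crop(q,265,185,395,290,6,'s3.png')
np.savez('3.npz',p=p,d=d,q=q,e=e)
def hz(n,d,us,vs):
    K,D,E=C[n];o=[]
    for u,v in zip(us,vs):
        z=d[v,u]
        if z>0:
            a=cv2.undistortPoints(np.array([[[u,v]]],float),K,D)[0,0];o.append((E[:3,:3].T@(np.array([a[0]*z,a[1]*z,z])-E[:3,3]))[2])
    return np.median(o),len(o)
d0=np.load('top0.npz')['d'];e0=np.load('scene0.npz')['d']
# plate patches in top
reg=[(x,y) for x in range(292,305) for y in range(180,190)]
reg2=[(x,y) for x in range(327,340) for y in range(180,192)]
sl=[(x,y) for x in range(300,345) for y in range(132,133)]
for r in(reg,reg2,sl):print(hz('top',d0,*zip(*r)),hz('top',d,*zip(*r)))
E
```

```text
t 6.15 p [ 0.4486 -0.2356  0.1514] x [ 0.001  0.    -1.   ] y [0.041 0.999 0.   ] z [ 0.999 -0.041  0.001] F [0.5 0.7 0.4] w 1.004
(np.float64(0.039011577314765046), 130) (np.float64(0.033600188894352526), 130)
(np.float64(0.03937319061067669), 156) (np.float64(0.033669307395511425), 156)
(np.float64(0.013060643496064884), 45) (np.float64(0.01324929277019816), 45)
```

View pics/s3.png

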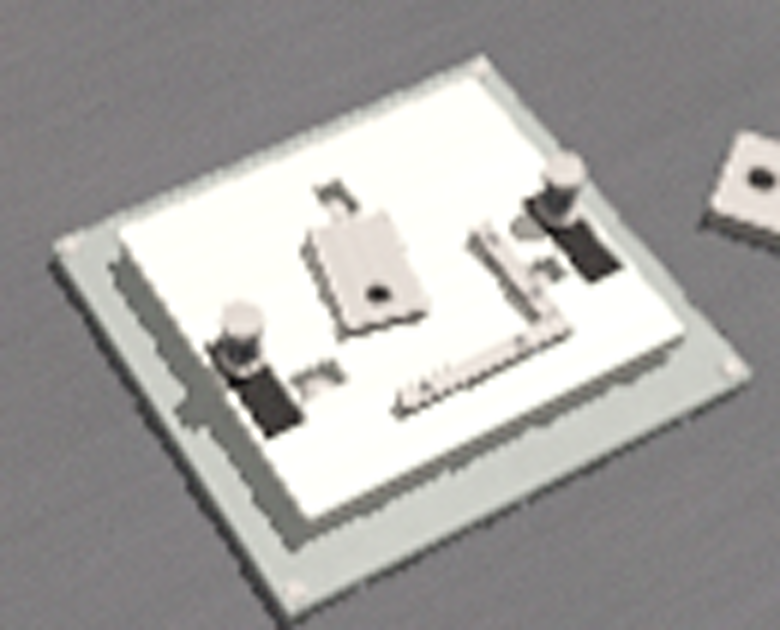

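View pics/t3.png

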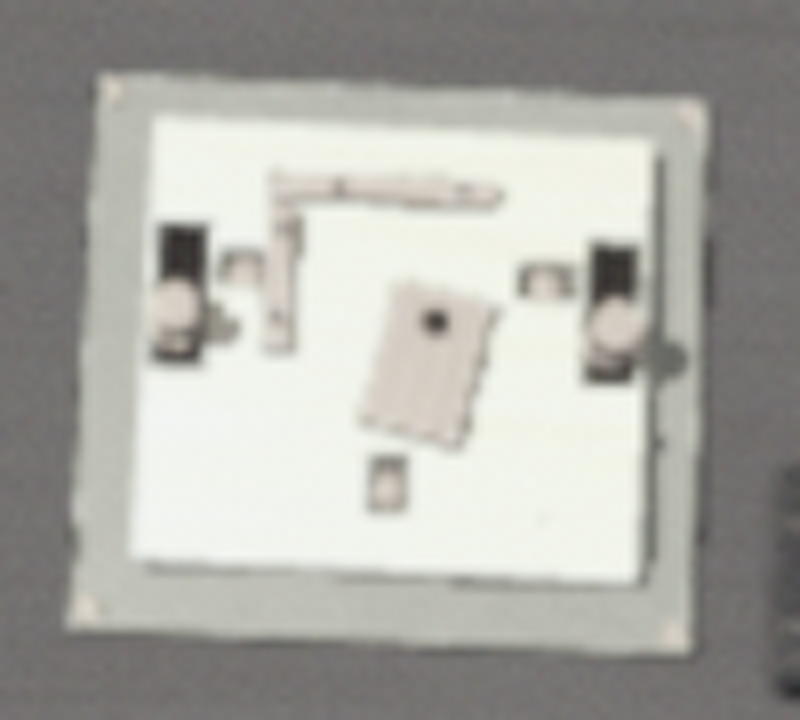

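```bash
python3 - <<'E'
from h import *
q=np.load('scene0.npz')['p'];crop(q,170,225,265,285,8,'sb.png')
P,B=fit([t(1,1,153,116),t(1,-1,658,140),t(-1,-1,645,582),t(-1,1,130,555),s(-1,-1,120,228),s(1,1,687,330),s(1,-1,315,520)],(.09,.1),.034);print(B.round(1),rel(REC,P))
L,B=fit([t(1,1,402,282),t(1,-1,500,303),t(-1,-1,462,450),t(-1,1,362,420),s(-1,-1,305,235),s(-1,1,383,212),s(1,1,428,305),s(1,-1,343,330)],(.03,.02),.044);print(B.round(1),rel(P,L),rel(REC,L))
E
```

```text
fixz [ 0.5837 -0.0176 -0.0457] rms 0.51 free [ 0.584  -0.0182 -0.0453  0.0372]
[ 0.1  0.2 -0.9  0.1 -1.  -0.   0.   0.5 -0.2  0.8  0.1  0.5 -0.6  0.3] [ 9.96430650e-04  7.54823730e-05 -2.97674589e-03]
fixz [ 0.5751 -0.032  -0.2552] rms 0.34 free [ 0.5751 -0.0321 -0.2552  0.0442]
[-0.2 -0.4 -0.3  0.1 -0.1 -0.3  0.1  0.3 -0.5 -0.6 -0.  -0.2 -0.2  0.8
  0.1  0.2] [-0.00793003 -0.01484975 -0.20953872] [-0.00697776 -0.01475059 -0.21251546]
```

View pics/sb.png

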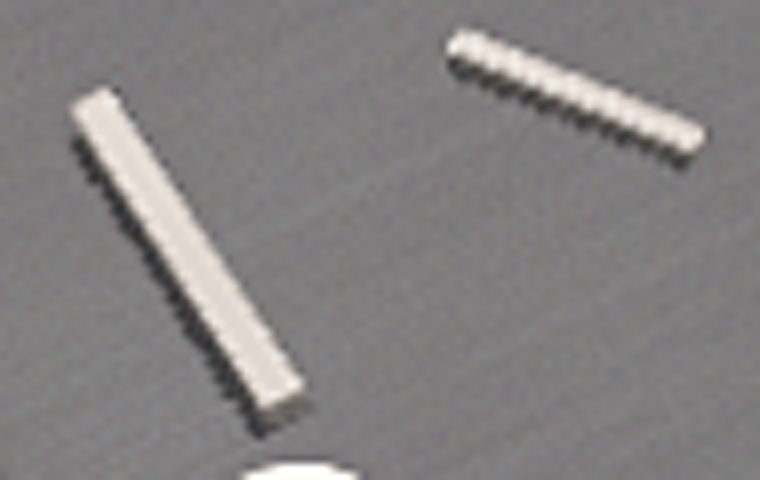

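```bash
python3 - <<'E'
from h import *
tb=lambda sx,sy,u,v:('top',sx,sy,*T(u,v,365,160,6));sb=lambda sx,sy,u,v:('scene',sx,sy,*T(u,v,170,225,8))
P,B=fit([tb(1,1,360,152),tb(1,-1,390,150),tb(-1,-1,422,435),tb(-1,1,393,438),sb(-1,-1,72,108),sb(-1,1,108,88),sb(1,1,302,383),sb(1,-1,260,408)],(.075,.007),.016,x0=(.44,-.37,.07));print(B.round(1))
a=np.degrees(P[2]);x,y=relw(P,(-.015,0));print(x,y,a)
togo(x,y,.1,90+a)
E
```

```text
fixz [ 0.4389 -0.3718  0.0734] rms 0.44 free [ 0.4396 -0.3716  0.073   0.0183]
[ 0.2  0.9 -0.4  0.9 -0.3 -0.1  0.2 -0.3 -0.1 -0.1 -0.  -0.  -0.   0.8
  0.4  0.4]
0.42392920294484954 -0.37286591073561137 4.202995167576675
t 6.25 p [ 0.4478 -0.2386  0.1516] x [ 0.001 -0.002 -1.   ] y [ 0.047  0.999 -0.002] z [ 0.999 -0.047  0.001] F [0.2 0.3 0.4] w 0.999
yaw now 87.31 turn units -1.149 dp units [ 2.07 -5.4  -0.7 ] mm [ -23.8 -134.2  -51.6]
```

```bash
python3 - <<'E'
from h import *
print(onz('top',[(397,247)],.075),onz('top',[(454,184),(452,168),(457,199)],.03), onz('top',[(448,125)],.18),onz('top',[(385,206)],.01))
E
```

```text
[[ 0.31535567 -0.25108675  0.075     ]] [[ 0.51646036 -0.44909931  0.03      ]
 [ 0.56863386 -0.44533441  0.03      ]
 [ 0.46806966 -0.45616479  0.03      ]] [[ 0.6623221  -0.38881356  0.18      ]] [[ 0.44855842 -0.23004972  0.01      ]]
```

servo_tool(
  dp=[
    [0.2,-1,-0.1],
    [0.2,-1,-0.1],
    [0.2,-1,-0.1],
    [0.2,-1,-0.1],
    [0.2,-1,0],
  ],
  yaw=[-0.4,-0.4,-0.35,0,0],
)

```text
time: 6.75
position: [0.4429, -0.3597, 0.126]
tool_rot: [-0.062, 1.569, 0.064]
ft_force: [-0.1, 0.0, 0.4]
grip_width: 0.998
```

```bash
python3 - <<'E'
from h import *
togo(.4239,-.3729,.005,94.2)
E
```

```text
t 6.75 p [ 0.4429 -0.3597  0.126 ] x [ 0.001  0.001 -1.   ] y [-0.08   0.997  0.001] z [0.997 0.08  0.001] F [-0.1  0.   0.4] w 0.998
yaw now 94.57 turn units 0.061 dp units [ 4.84 -0.47 -0.8 ] mm [ -19.   -13.2 -121. ]
```

servo_tool(
  dp=[
    [0.2,-0.3,-0.4],
    [0.8,-0.15,-0.4],
    [1,0,0],
    [0.8,0,0],
    [0,0,0],
  ],
  yaw=[0.05,0,0,0,0],
)

```text
time: 7.25
position: [0.4217, -0.3696, 0.0536]
tool_rot: [-0.055, 1.574, 0.062]
ft_force: [-0.2, 0.3, -0.0]
grip_width: 1.001
```

```bash
python3 - <<'E'
from h import *
togo(.4239,-.3729,.005,94.2)
E
```

```text
t 7.25 p [ 0.4217 -0.3696  0.0536] x [-0.005  0.004 -1.   ] y [-0.074  0.997  0.005] z [ 0.997  0.074 -0.004] F [-0.2  0.3 -0. ] w 1.001
yaw now 94.24 turn units 0.007 dp units [ 1.94 -0.15  0.09] mm [  2.2  -3.3 -48.6]
```

servo_tool(
  dp=[
    [0.8,-0.15,0.1],
    [0.7,0,0],
    [0.4,0,0],
    [0,0,0],
    [0,0,0],
  ],
  yaw=[0,0,0,0,0],
)

```text
time: 7.75
position: [0.4269, -0.3762, 0.0096]
tool_rot: [-0.058, 1.569, 0.058]
ft_force: [0.2, -0.0, 0.3]
grip_width: 1.001
```

```bash
python3 - <<'E'
from h import *
togo(.4239,-.3729,.005,94.2)
for i in range(3): ctrl.get_image('top');togo(.4239,-.3729,.005,94.2)
p,d=ctrl.get_image('top');q,_=ctrl.get_image('scene')
crop(q,150,205,265,285,6,'s4.png')
E
```

```text
t 7.75 p [ 0.4269 -0.3762  0.0096] x [ 0.001 -0.    -1.   ] y [-0.074  0.997 -0.   ] z [0.997 0.074 0.001] F [ 0.2 -0.   0.3] w 1.001
yaw now 94.23 turn units 0.005 dp units [ 0.19  0.14 -0.11] mm [-3.   3.3 -4.6]
t 7.8 p [ 0.4271 -0.3764  0.0099] x [ 0.001 -0.001 -1.   ] y [-0.074  0.997 -0.001] z [0.997 0.074 0.001] F [ 0.2 -0.6 -0.1] w 0.997
yaw now 94.23 turn units 0.005 dp units [ 0.2   0.15 -0.12] mm [-3.2  3.5 -4.9]
t 7.85 p [ 0.4271 -0.3765  0.01  ] x [ 0.002 -0.001 -1.   ] y [-0.074  0.997 -0.001] z [0.997 0.074 0.002] F [-1.   0.  -0.5] w 0.998
yaw now 94.23 turn units 0.005 dp units [ 0.2   0.15 -0.12] mm [-3.2  3.6 -5. ]
t 7.9 p [ 0.4271 -0.3765  0.0099] x [ 0.002 -0.001 -1.   ] y [-0.074  0.997 -0.001] z [0.997 0.074 0.002] F [-0.5  1.1 -0.3] w 1.003
yaw now 94.23 turn units 0.004 dp units [ 0.19  0.15 -0.12] mm [-3.2  3.6 -4.9]
```

View pics/s4.png

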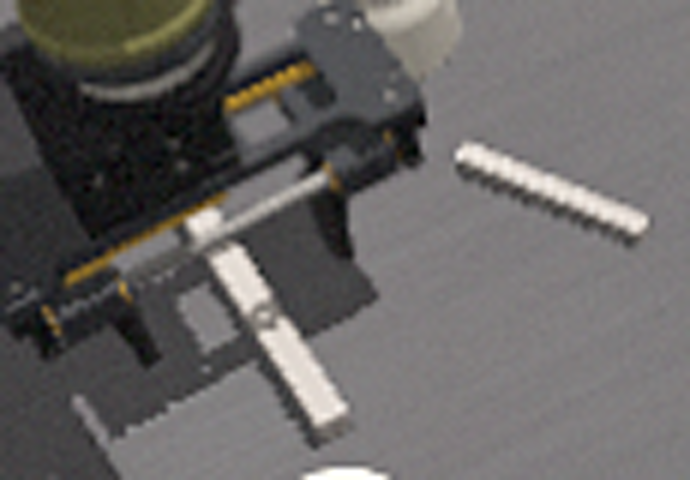

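servo_tool(
  dp=[
    [0.22,0.15,-0.12],
    [0,0,0],
    [0,0,0],
    [0,0,0],
    [0,0,0],
  ],
  yaw=[0,0,0,0,0],
  fingers=0.35,
  grip_force=30,
)

```text
time: 8.5
position: [0.4232, -0.3727, 0.0033]
tool_rot: [-0.058, 1.57, 0.058]
ft_force: [0.1, -0.3, 0.1]
grip_width: 0.633
```

servo_tool(
  dp=[
    [0,0,0],
    [0,0,0],
    [0,0,0],
    [0,0,0],
    [0,0,0],
  ],
  yaw=[0,0,0,0,0],
  fingers=0,
  grip_force=50,
)

```text
time: 9.0
position: [0.4232, -0.3728, 0.0033]
tool_rot: [-0.058, 1.57, 0.058]
ft_force: [0.2, -1.7, -0.9]
grip_width: 0.169
```

```bash
python3 - <<'E'
from h import *
togo(.4239,-.3729,.005,94.2)
E
```

```text
t 9.0 p [ 0.4232 -0.3728  0.0033] x [ 0. -0. -1.] y [-0.074  0.997 -0.   ] z [0.997 0.074 0.   ] F [ 0.2 -1.7 -0.9] w 0.169
yaw now 94.22 turn units 0.003 dp units [-0.07 -0.01  0.03] mm [ 0.7 -0.1  1.7]
```

servo_tool(
  dp=[
    [-1,0,0],
    [-1,0,0],
    [-1,0,0],
    [-1,0,0],
    [-1,0,0],
  ],
  yaw=[0,0,0,0,0],
)

```text
time: 9.5
position: [0.4226, -0.3722, 0.1287]
tool_rot: [-0.057, 1.571, 0.058]
ft_force: [0.3, 0.0, -2.2]
grip_width: 0.156
```

servo_tool(
  dp=[
    [0,1,0.2],
    [0,1,0.2],
    [0,1,0.2],
    [0,1,0.2],
    [0,1,0.2],
  ],
  yaw=[0.4,0.4,0.3,0,0],
)

```text
time: 10.0
position: [0.4474, -0.2464, 0.1278]
tool_rot: [0.033, 1.571, -0.032]
ft_force: [0.1, -0.1, -3.0]
grip_width: 0.157
```

```bash
cat >> h.py <<'E'
PL=np.array([.5832,-.0176,-.044])
YD=87.48
def goplate(x,y,z):
    w=relw(PL,(x,y));print('target',w.round(4));togo(w[0],w[1],z,YD)
    s_=ctrl.get_state();print('TCP in plate mm',(rel(PL,np.r_[s_['position'][:2],0])[:2]*1000).round(1))
E
python3 - <<'E'
from h import *
goplate(-.064,-.058,.085)
E
```

```text
target [ 0.5167 -0.0727]
t 10.0 p [ 0.4474 -0.2464  0.1278] x [-0.001  0.001 -1.   ] y [0.042 0.999 0.001] z [ 0.999 -0.042 -0.001] F [ 0.1 -0.1 -3. ] w 0.157
yaw now 87.61 turn units 0.022 dp units [1.72 7.06 2.48] mm [ 69.3 173.7 -42.8]
TCP in plate mm [-125.6 -234.6]
```

servo_tool(
  dp=[
    [0,1,0.25],
    [0,1,0.25],
    [0,1,0.25],
    [0,1,0.25],
    [0,1,0.25],
  ],
  yaw=[0.02,0,0,0,0],
)

```text
time: 10.5
position: [0.484, -0.1231, 0.1278]
tool_rot: [0.035, 1.571, -0.034]
ft_force: [1.1, 0.1, -1.9]
grip_width: 0.153
```

servo_tool(
  dp=[
    [0.1,1,0.5],
    [0.3,1,0.5],
    [0.6,0,0.25],
    [0.6,0,0],
    [0,0,0],
  ],
  yaw=[0,0,0,0,0],
)

```text
time: 11.0
position: [0.5155, -0.0753, 0.0859]
tool_rot: [0.034, 1.576, -0.035]
ft_force: [-0.2, 0.2, -3.4]
grip_width: 0.156
```

```bash
python3 - <<'E'
from h import *
q,_=ctrl.get_image('scene');ctrl.get_image('top')
goplate(-.064,-.058,.0395)
p,d=ctrl.get_image('top')
crop(p,270,120,370,210,8,'t5.png');crop(q,265,185,395,290,6,'s5.png')
E
```

```text
target [ 0.5167 -0.0727]
t 11.1 p [ 0.5172 -0.0758  0.088 ] x [-0.001 -0.    -1.   ] y [ 0.044  0.999 -0.   ] z [ 0.999 -0.044 -0.001] F [-1.2  0.3 -2.4] w 0.154
yaw now 87.47 turn units -0.002 dp units [ 1.94  0.12 -0.02] mm [ -0.5   3.1 -48.5]
TCP in plate mm [-63.3 -61.1]
```

View pics/s5.png

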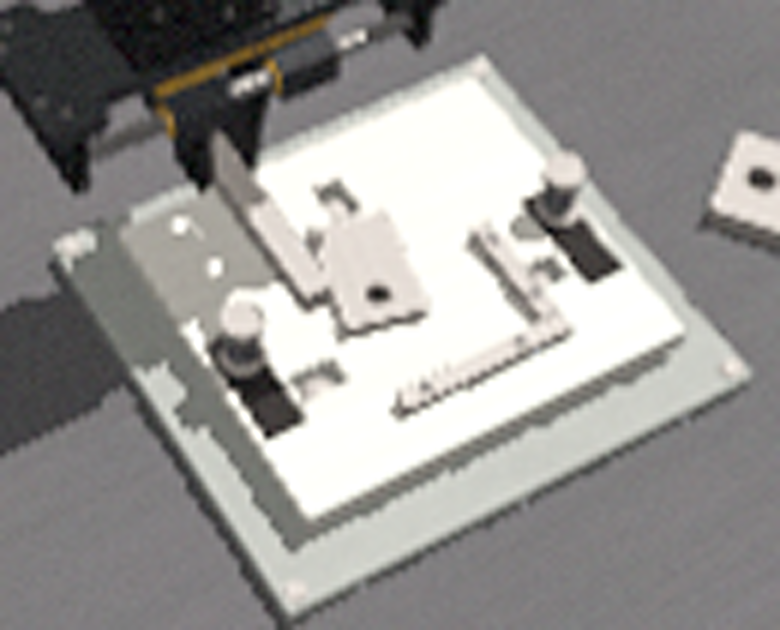

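View pics/t5.png

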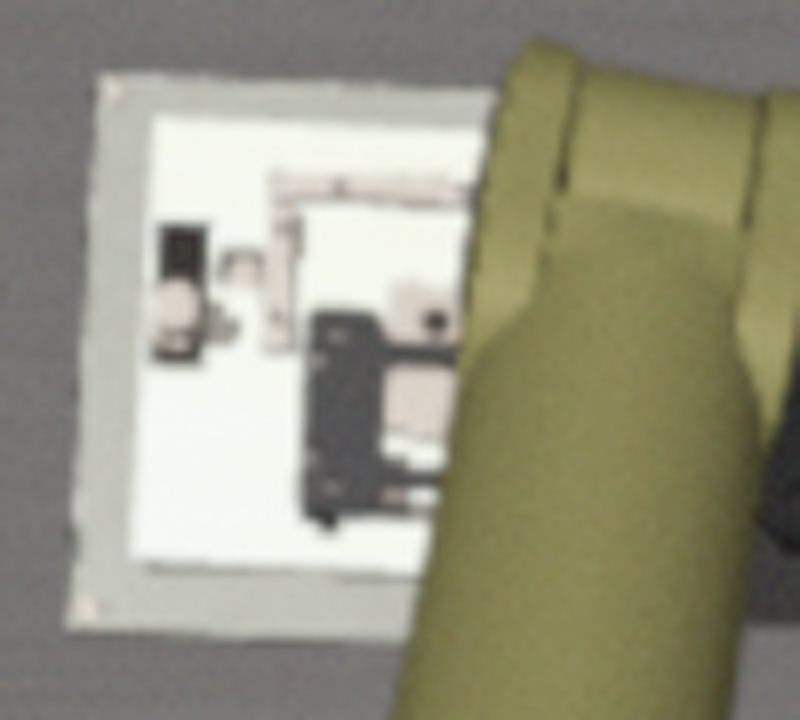

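servo_tool(
  dp=[
    [0.6,0,0],
    [0.6,0,0],
    [0.4,0,0],
    [0.25,0,0],
    [0,0,0],
  ],
  yaw=[0,0,0,0,0],
)

```text
time: 11.65
position: [0.5168, -0.0756, 0.0407]
tool_rot: [0.034, 1.573, -0.035]
ft_force: [-0.3, -0.0, -1.6]
grip_width: 0.157
```

```bash
cat >> h.py <<'E'
def look(tag,grasp_off=.015,zb=.0033,wait=1):
    for i in range(wait): ctrl.get_image('top')
    p,d=ctrl.get_image('top');q,e=ctrl.get_image('scene')
    np.savez(tag+'.npz',p=p,d=d,q=q,e=e)
    crop(p,270,120,370,210,8,f't{tag}.png');crop(q,265,185,395,290,6,f's{tag}.png')
    s_,m=st();print('TCP in plate mm',(rel(PL,np.r_[s_['position'][:2],0])[:2]*1000).round(1),'yaw',np.degrees(np.arctan2(m[1,1],m[0,1])).round(2),'barbottom z',round(s_['position'][2]-zb,4))
    # overlay expected bar top outline
    im=cv2.imread(f'pics/s{tag}.png');o=s_['position']+m[:,0]*0
    for zz,col in((zb*0+.016-zb,(0,0,255)),(-zb,(255,0,0))):
        pts=[o+m[:,2]*(grasp_off+a*.075)+m[:,1]*b*.007-m[:,0]*zz for a,b in((1,1),(1,-1),(-1,-1),(-1,1))]
        uv=proj('scene',pts);uv=((uv-[265,185]+.5)*6-.5)
        cv2.polylines(im,[np.round(uv).astype(int)],True,col,1)
    cv2.imwrite(f'pics/so{tag}.png',im)
E
python3 - <<'E'
from h import *
look('6')
E
```

```text
t 11.8 p [ 0.5182 -0.0757  0.0423] x [ 0.001 -0.    -1.   ] y [ 0.044  0.999 -0.   ] z [ 0.999 -0.044  0.001] F [ 0.  -0.8 -1.5] w 0.157
TCP in plate mm [-62.3 -60.9] yaw 87.49 barbottom z 0.039
```

View pics/so6.png

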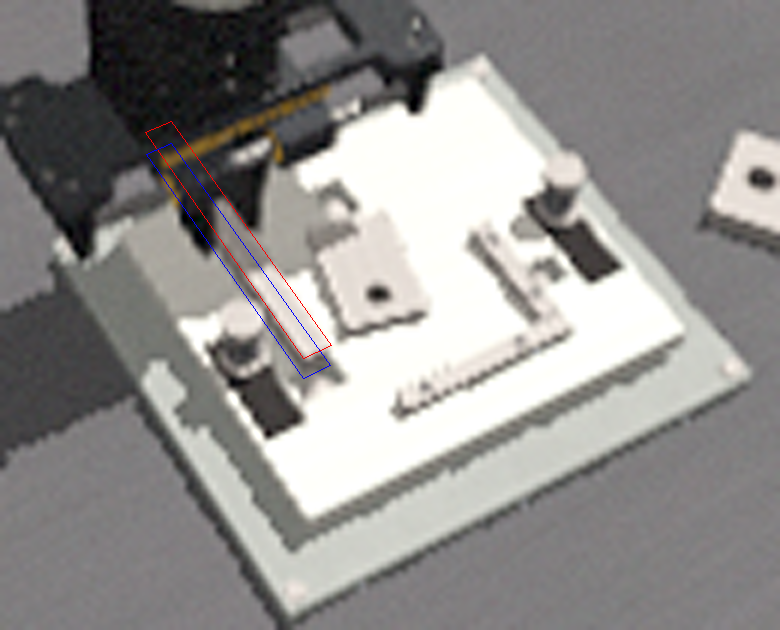

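servo_tool(
  dp=[
    [0.09,0.2,0],
    [0,0.2,0],
    [0,0.2,0],
    [0,0.2,0],
    [0,0.2,0],
  ],
  yaw=[0,0,0,0,0],
)

```text
time: 12.3
position: [0.5193, -0.0502, 0.04]
tool_rot: [0.034, 1.57, -0.034]
ft_force: [1.6, -0.1, -2.2]
grip_width: 0.156
```

servo_tool(
  dp=[
    [0,0.2,0],
    [0,0.2,0],
    [0,0.2,0],
    [0,0.1,0],
    [0,0,0],
  ],
  yaw=[0,0,0,0,0],
)

```text
time: 12.8
position: [0.5198, -0.0325, 0.0398]
tool_rot: [0.034, 1.57, -0.033]
ft_force: [0.5, -0.7, -1.3]
grip_width: 0.156
```

```bash
python3 - <<'E'
from h import *
look('7')
E
```

```text
t 12.95 p [ 0.5195 -0.0326  0.0397] x [-0.     0.001 -1.   ] y [0.043 0.999 0.001] z [ 0.999 -0.043 -0.   ] F [ 0.4  0.3 -1.2] w 0.155
TCP in plate mm [-62.9 -17.8] yaw 87.52 barbottom z 0.0364
```

View pics/so7.png

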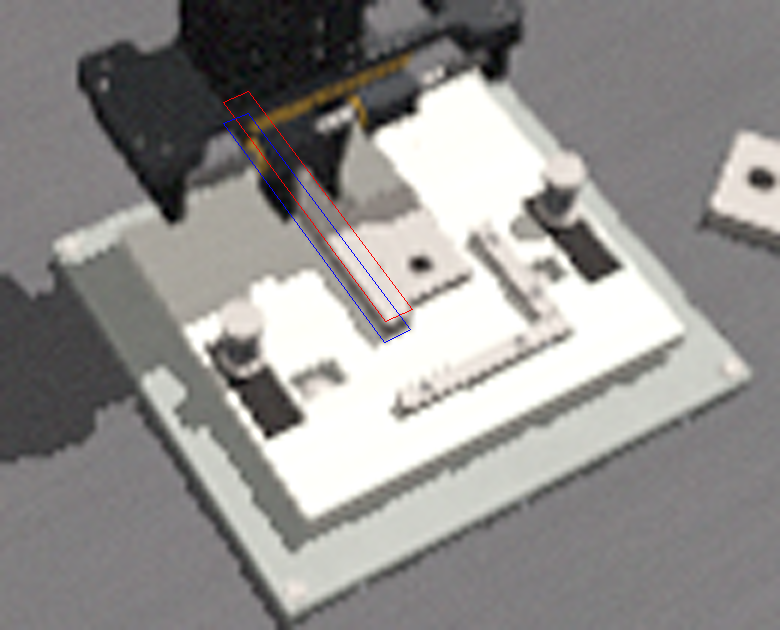

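servo_tool(
  dp=[
    [0,0.12,0],
    [0,0.12,0],
    [0,0.12,0],
    [0,0.06,0],
    [0,0,0],
  ],
  yaw=[0,0,0,0,0],
)

```text
time: 13.45
position: [0.5201, -0.022, 0.0398]
tool_rot: [0.034, 1.571, -0.033]
ft_force: [-0.2, -0.3, -1.7]
grip_width: 0.156
```

```bash
python3 - <<'E'
from h import *
look('8',wait=0)
E
```

```text
t 13.55 p [ 0.5202 -0.0221  0.0398] x [ 0.     0.001 -1.   ] y [0.043 0.999 0.001] z [ 0.999 -0.043  0.   ] F [ 1.  -0.4 -2.6] w 0.154
TCP in plate mm [-62.8  -7.3] yaw 87.53 barbottom z 0.0365
```

View pics/s8.png

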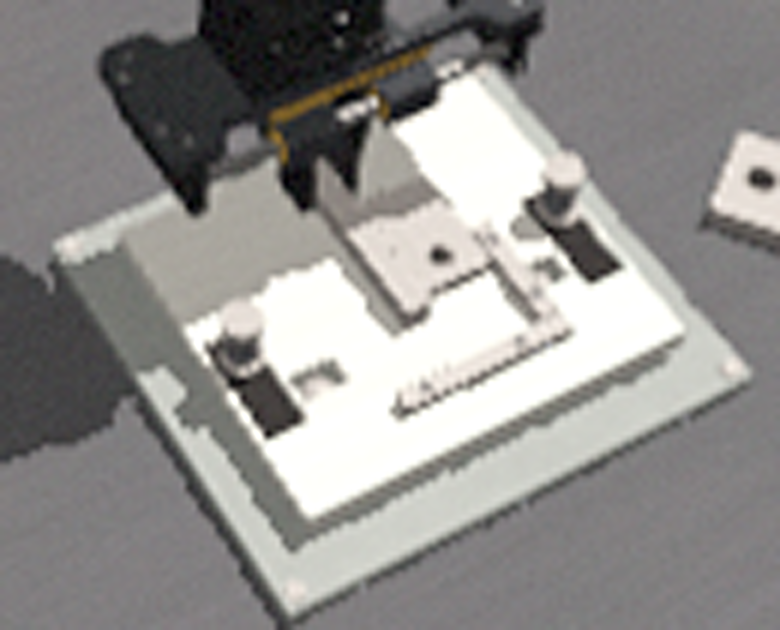

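servo_tool(
  dp=[
    [0,0.02,0],
    [0,0.02,0],
    [0,0.02,0],
    [0,0,0],
    [0,0,0],
  ],
  yaw=[0,0,0,0,0],
)

```text
time: 14.05
position: [0.5203, -0.0214, 0.0399]
tool_rot: [0.034, 1.57, -0.035]
ft_force: [0.0, -2.4, -1.9]
grip_width: 0.152
```

servo_tool(
  dp=[
    [0,0.02,0],
    [0,0.02,0],
    [0,0,0],
    [0,0,0],
    [0,0,0],
  ],
  yaw=[0,0,0,0,0],
)

```text
time: 14.55
position: [0.5203, -0.0201, 0.0398]
tool_rot: [0.034, 1.57, -0.034]
ft_force: [-1.4, -2.3, -2.1]
grip_width: 0.151
```

servo_tool(
  dp=[
    [0,0.03,0],
    [0,0,0],
    [0,0,0],
    [0,0,0],
    [0,0,0],
  ],
  yaw=[0,0,0,0,0],
)

```text
time: 15.05
position: [0.5202, -0.0198, 0.0398]
tool_rot: [0.034, 1.571, -0.035]
ft_force: [0.0, -2.8, -0.7]
grip_width: 0.153
```

```bash
python3 - <<'E'
from h import *
look('9',wait=0)
E
```

```text
t 15.15 p [ 0.5202 -0.0198  0.0398] x [-0. -0. -1.] y [ 0.044  0.999 -0.   ] z [ 0.999 -0.044 -0.   ] F [-1.2 -4.2 -2. ] w 0.154
TCP in plate mm [-62.8  -4.9] yaw 87.48 barbottom z 0.0365
```

View pics/s9.png

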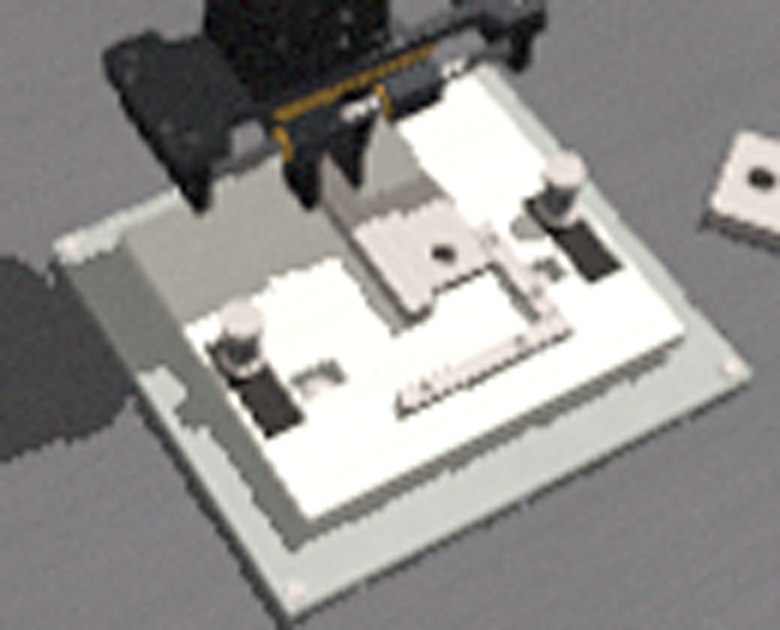

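servo_tool(
  dp=[
    [0,-0.2,0],
    [-0.3,-0.2,0],
    [-1,0,-0.3],
    [-0.3,0.5,-1],
    [0,0.5,-1],
  ],
  yaw=[0,0,0,0,0],
)

```text
time: 15.65
position: [0.4647, -0.0014, 0.0818]
tool_rot: [0.036, 1.567, -0.034]
ft_force: [0.1, 0.6, -1.9]
grip_width: 0.155
```

servo_tool(
  dp=[
    [0,0.5,-0.6],
    [0,0,0],
    [0,0,0],
    [0,0,0],
    [0,0,0],
  ],
  yaw=[0,0,0,0,0],
)

```text
time: 16.15
position: [0.4498, 0.0107, 0.08]
tool_rot: [0.035, 1.57, -0.035]
ft_force: [0.4, -0.7, -2.5]
grip_width: 0.151
```

```bash
python3 - <<'E'
from h import *
look('10')
goplate(-.135,.022,.0395)
E
```

```text
t 16.3 p [0.4494 0.0108 0.0797] x [-0. -0. -1.] y [ 0.044  0.999 -0.   ] z [ 0.999 -0.044 -0.   ] F [-0.1 -0.1 -2.5] w 0.153
TCP in plate mm [-135.    22.5] yaw 87.46 barbottom z 0.0764
target [0.4493 0.0103]
t 16.3 p [0.4494 0.0108 0.0797] x [-0. -0. -1.] y [ 0.044  0.999 -0.   ] z [ 0.999 -0.044 -0.   ] F [-0.1 -0.1 -2.5] w 0.153
yaw now 87.46 turn units -0.004 dp units [ 1.61 -0.02 -0.  ] mm [ -0.1  -0.5 -40.2]
TCP in plate mm [-135.    22.5]
```

View pics/so10.png

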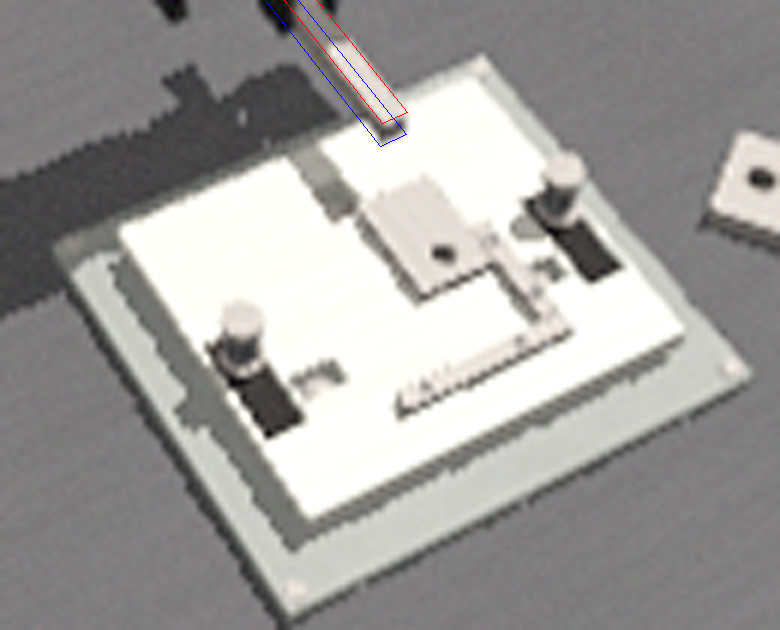

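servo_tool(
  dp=[
    [0.6,0,0],
    [0.6,0,0],
    [0.3,0,0],
    [0.1,0,0],
    [0,0,0],
  ],
  yaw=[0,0,0,0,0],
)

```text
time: 16.8
position: [0.4491, 0.0111, 0.0397]
tool_rot: [0.034, 1.571, -0.035]
ft_force: [0.3, 0.9, -2.2]
grip_width: 0.161
```

```bash
python3 - <<'E'
from h import *
look('11')
E
```

```text
t 16.95 p [0.4497 0.0113 0.0404] x [ 0.001  0.    -1.   ] y [0.044 0.999 0.   ] z [ 0.999 -0.044  0.001] F [-0.1 -0.5 -2.5] w 0.153
TCP in plate mm [-134.6   23. ] yaw 87.5 barbottom z 0.0371
```

View pics/so11.png

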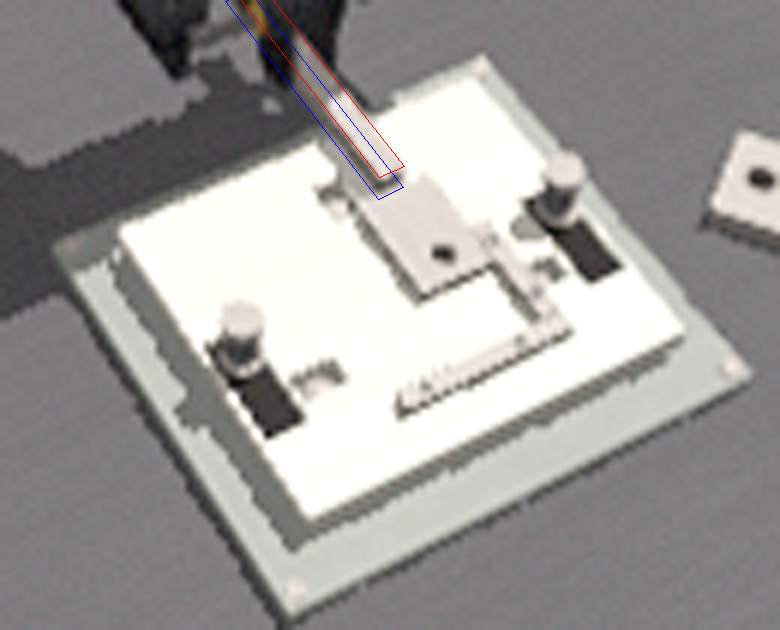

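servo_tool(
  dp=[
    [0.03,0,0.15],
    [0,0,0.2],
    [0,0,0.2],
    [0,0,0.2],
    [0,0,0.2],
  ],
  yaw=[0,0,0,0,0],
)

```text
time: 17.45
position: [0.4732, 0.0102, 0.0391]
tool_rot: [0.034, 1.571, -0.034]
ft_force: [-3.3, -0.6, -0.5]
grip_width: 0.156
```

servo_tool(
  dp=[
    [0,0,0.2],
    [0,0,0.2],
    [0,0,0.15],
    [0,0,0.1],
    [0,0,0],
  ],
  yaw=[0,0,0,0,0],
)

```text
time: 17.95
position: [0.4899, 0.0094, 0.0391]
tool_rot: [0.034, 1.569, -0.034]
ft_force: [-0.7, -0.5, -2.5]
grip_width: 0.155
```

```bash
python3 - <<'E'
from h import *
look('12',wait=0)
E
```

```text
t 18.05 p [0.4898 0.0095 0.0392] x [ 0.002 -0.    -1.   ] y [0.044 0.999 0.   ] z [ 0.999 -0.044  0.002] F [ 0.2 -0.1 -2.8] w 0.155
TCP in plate mm [-94.5  23. ] yaw 87.5 barbottom z 0.0359
```

View pics/s12.png

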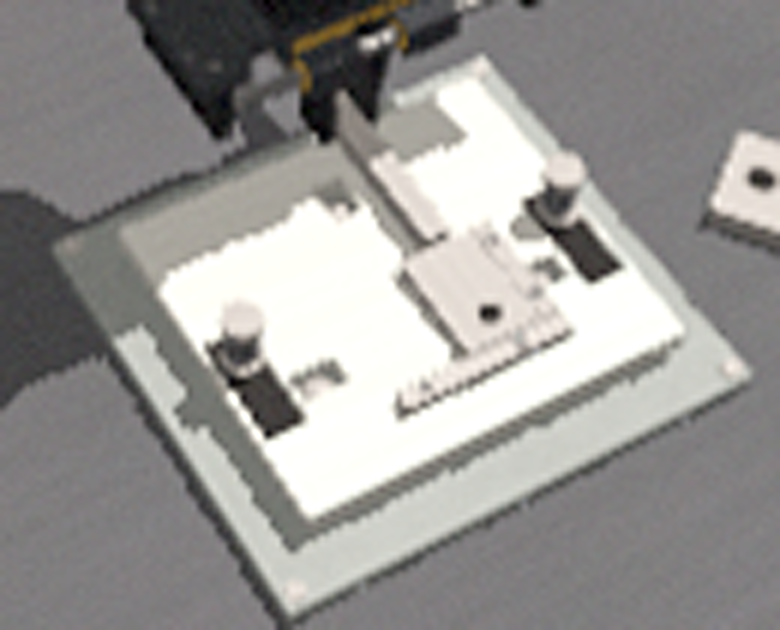

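Nearly in; closing the last few mm in small steps while watching the force.

servo_tool(
  dp=[
    [0,0,0.03],
    [0,0,0.03],
    [0,0,0.02],
    [0,0,0],
    [0,0,0],
  ],
  yaw=[0,0,0,0,0],
)

```text
time: 18.55
position: [0.4908, 0.0095, 0.039]
tool_rot: [0.034, 1.571, -0.034]
ft_force: [-2.2, -0.1, -1.1]
grip_width: 0.154
```

servo_tool(
  dp=[
    [0,0,0.02],
    [0,0,0.02],
    [0,0,0],
    [0,0,0],
    [0,0,0],
  ],
  yaw=[0,0,0,0,0],
)

```text
time: 19.05
position: [0.4909, 0.0095, 0.0387]
tool_rot: [0.034, 1.573, -0.034]
ft_force: [-5.1, -0.1, -0.5]
grip_width: 0.156
```

```bash
python3 - <<'E'
from h import *
look('13',wait=3)
E
```

```text
t 19.3 p [0.4909 0.0095 0.0387] x [-0.002  0.    -1.   ] y [0.043 0.999 0.   ] z [ 0.999 -0.043 -0.002] F [-5.5  0.8 -0.8] w 0.152
TCP in plate mm [-93.4  23. ] yaw 87.51 barbottom z 0.0354
```

View pics/s13.png

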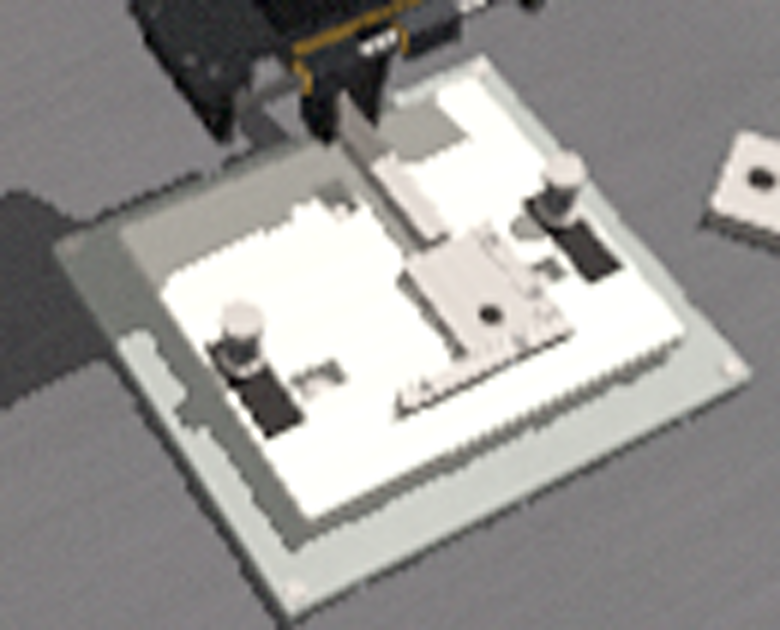

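servo_tool(
  dp=[
    [0,0,-0.15],
    [-0.4,0,-0.1],
    [-0.8,-0.4,0],
    [0,-0.6,0.5],
    [0,-0.6,0.8],
  ],
  yaw=[0,0,0,0,0],
)

```text
time: 19.8
position: [0.5177, -0.0316, 0.0709]
tool_rot: [0.035, 1.567, -0.032]
ft_force: [0.3, 1.1, -2.5]
grip_width: 0.154
```

servo_tool(
  dp=[
    [0,0,0.8],
    [0,0,0.4],
    [0,0,0],
    [0.4,0,0],
    [0,0,0],
  ],
  yaw=[0,0,0,0,0],
)

```text
time: 20.3
position: [0.5443, -0.0325, 0.0574]
tool_rot: [0.034, 1.574, -0.034]
ft_force: [0.1, -0.7, -3.2]
grip_width: 0.152
```

```bash
python3 - <<'E'
from h import *
look('14')
goplate(-.037,-.018,.0395)
E
```

```text
t 20.45 p [ 0.5457 -0.0328  0.0588] x [-0.001  0.    -1.   ] y [0.043 0.999 0.   ] z [ 0.999 -0.043 -0.001] F [ 0.2 -0.7 -2.7] w 0.153
TCP in plate mm [-36.8 -16.8] yaw 87.52 barbottom z 0.0555
target [ 0.5454 -0.034 ]
t 20.45 p [ 0.5457 -0.0328  0.0588] x [-0.001  0.    -1.   ] y [0.043 0.999 0.   ] z [ 0.999 -0.043 -0.001] F [ 0.2 -0.7 -2.7] w 0.153
yaw now 87.52 turn units 0.006 dp units [ 0.77 -0.05 -0.01] mm [ -0.3  -1.2 -19.3]
TCP in plate mm [-36.8 -16.8]
```

View pics/so14.png

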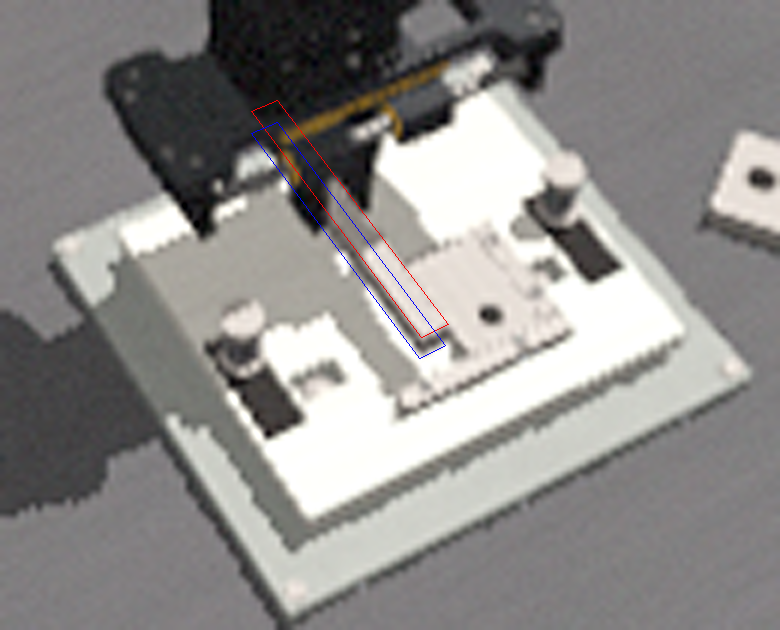

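servo_tool(
  dp=[
    [0.2,0,-0.1],
    [0.3,0,0],
    [0.25,0,0],
    [0,0,0],
    [0,0,0],
  ],
  yaw=[0,0,0,0,0],
)

```text
time: 20.95
position: [0.5438, -0.033, 0.04]
tool_rot: [0.034, 1.571, -0.034]
ft_force: [0.3, 0.5, -1.5]
grip_width: 0.159
```

servo_tool(
  dp=[
    [0,0.1,0],
    [0,0.1,0],
    [0,0.1,0],
    [0,0.08,0],
    [0,0,0],
  ],
  yaw=[0,0,0,0,0],
)

```text
time: 21.45
position: [0.5445, -0.0228, 0.0404]
tool_rot: [0.034, 1.57, -0.033]
ft_force: [-0.4, -0.2, -2.5]
grip_width: 0.152
```

```bash
python3 - <<'E'
from h import *
look('15')
E
```

```text
t 21.6 p [ 0.5444 -0.0235  0.0404] x [ 0. -0. -1.] y [0.044 0.999 0.   ] z [ 0.999 -0.044  0.   ] F [-0.1 -0.4 -1.9] w 0.154
TCP in plate mm [-38.5  -7.6] yaw 87.5 barbottom z 0.0371
```

servo_tool(
  dp=[
    [0,0.04,0],
    [0,0.04,0],
    [0,0.03,0],
    [0,0,0],
    [0,0,0],
  ],
  yaw=[0,0,0,0,0],
)

```text
time: 22.1
position: [0.5445, -0.0212, 0.0403]
tool_rot: [0.034, 1.57, -0.035]
ft_force: [-0.2, -2.4, -2.2]
grip_width: 0.155
```

servo_tool(
  dp=[
    [0,0.02,0],
    [0,0.01,0],
    [0,0,0],
    [0,0,0],
    [0,0,0],
  ],
  yaw=[0,0,0,0,0],
)

```text
time: 22.6
position: [0.5445, -0.0208, 0.0403]
tool_rot: [0.034, 1.571, -0.036]
ft_force: [-0.1, -5.5, -1.1]
grip_width: 0.151
```

```bash
python3 - <<'E'
from h import *
look('16',wait=2)
E
```

```text
t 22.8 p [ 0.5444 -0.0208  0.0403] x [-0.    -0.001 -1.   ] y [ 0.044  0.999 -0.001] z [ 0.999 -0.044 -0.   ] F [-0.  -5.6 -1.8] w 0.158
TCP in plate mm [-38.6  -4.9] yaw 87.46 barbottom z 0.037
```

View pics/s16.png

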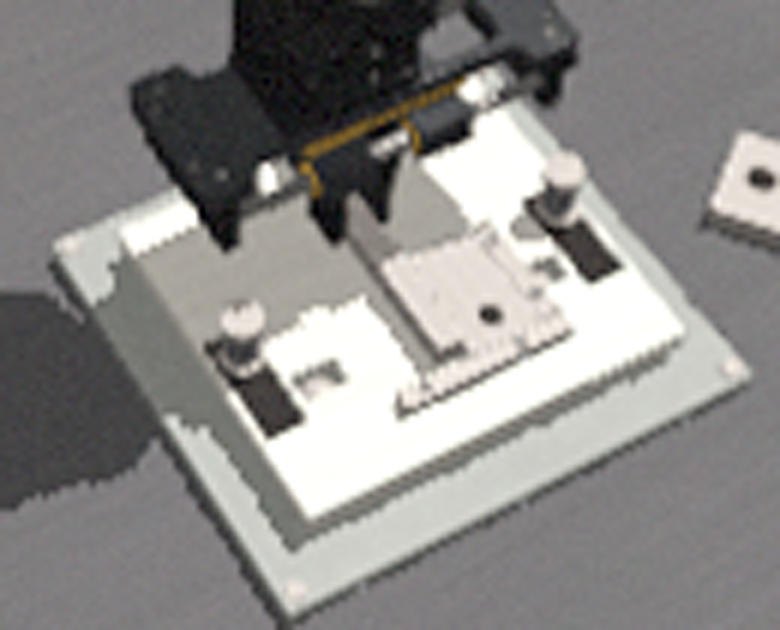

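servo_tool(
  dp=[
    [0,-0.15,0],
    [0,-0.2,0],
    [-0.5,0,0],
    [-1,0,-0.1],
    [-1,0,-0.5],
  ],
  yaw=[0,0,0,0,0],
)

```text
time: 23.3
position: [0.53, -0.0274, 0.1043]
tool_rot: [0.034, 1.569, -0.034]
ft_force: [-0.1, 0.4, -1.7]
grip_width: 0.154
```

servo_tool(
  dp=[
    [-0.5,-0.5,-0.7],
    [0,-1,-0.7],
    [0,-1,-0.5],
    [0,-1,0],
    [0,-1,0],
  ],
  yaw=[0,0,0,0,0],
)

```text
time: 23.8
position: [0.477, -0.1385, 0.1166]
tool_rot: [0.035, 1.568, -0.032]
ft_force: [0.9, -0.4, -2.1]
grip_width: 0.156
```

servo_tool(
  dp=[
    [0,-1,-0.5],
    [0,-1,-0.2],
    [0,-1,0],
    [0,-1,0],
    [0,-1,0],
  ],
  yaw=[0,0,0,0,0],
)

```text
time: 24.3
position: [0.4545, -0.2628, 0.1164]
tool_rot: [0.035, 1.568, -0.033]
ft_force: [1.0, 1.0, -2.9]
grip_width: 0.16
```

```bash
python3 - <<'E'
from h import *
look('17')
togo(.425,-.372,.0045,90)
E
```

```text
t 24.45 p [ 0.4539 -0.264   0.1163] x [ 0.001 -0.    -1.   ] y [ 0.047  0.999 -0.   ] z [ 0.999 -0.047  0.001] F [ 0.1  0.3 -2.3] w 0.158
TCP in plate mm [-118.4 -251.8] yaw 87.32 barbottom z 0.113
t 24.45 p [ 0.4539 -0.264   0.1163] x [ 0.001 -0.    -1.   ] y [ 0.047  0.999 -0.   ] z [ 0.999 -0.047  0.001] F [ 0.1  0.3 -2.3] w 0.158
yaw now 87.32 turn units -0.446 dp units [ 4.47 -4.37 -0.96] mm [ -28.9 -108.  -111.8]
```

View pics/s17.png

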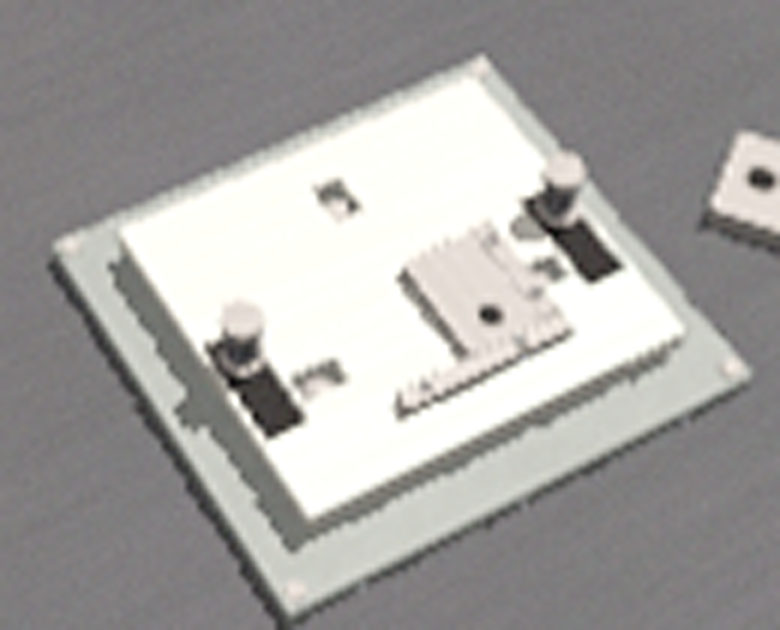

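View pics/t17.png

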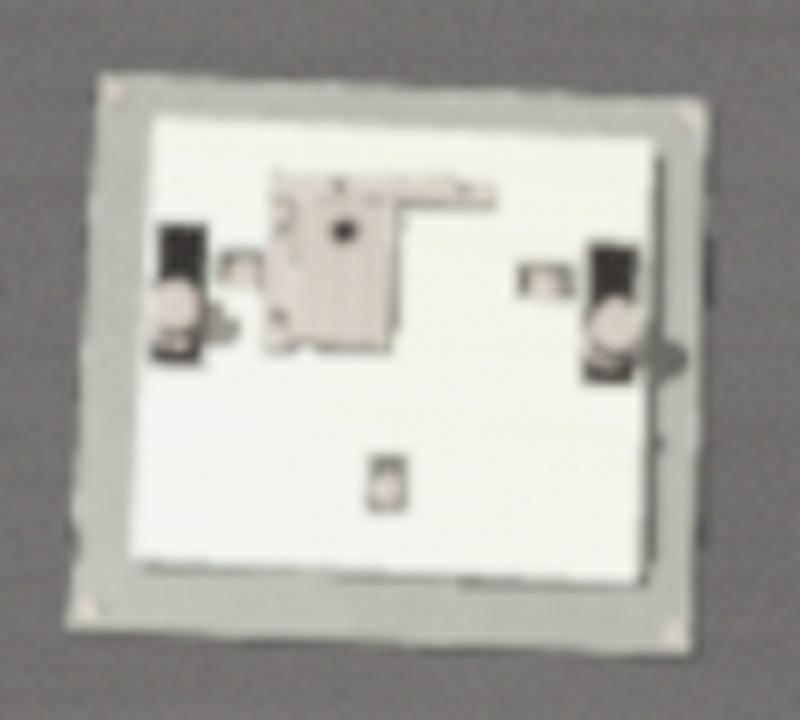

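servo_tool(
  dp=[
    [0.2,-1,-0.2],
    [0.2,-1,-0.2],
    [0.3,-1,-0.2],
    [0.5,-1,-0.2],
    [0.6,-0.4,-0.1],
  ],
  yaw=[-0.4,-0.4,-0.35,0,0],
)

```text
time: 24.95
position: [0.4347, -0.3744, 0.071]
tool_rot: [-0.061, 1.568, 0.059]
ft_force: [-0.8, -0.5, -2.7]
grip_width: 0.155
```

```bash
python3 - <<'E'
from h import *
for i in range(3):ctrl.get_image('top')
togo(.4245,-.372,.0045,94.2)
def err(cam,P,obs):
    o=proj(cam,[*relw(PL,P[:2]),P[2]])[0];print(cam,P,o.round(1),np.round(obs,1),'d',(np.array(obs)-o).round(1))
err('top',(-.002,.002,.044),T(390,350));err('scene',(-.002,.002,.044),T(400,272,265,185,6))
err('scene',(.046,.022,.044),T(490,314,265,185,6));err('top',(.046,.022,.044),T(344,231))
err('scene',(.058,.002,.044),T(465,352,265,185,6))
E
```

```text
t 25.1 p [ 0.4338 -0.3715  0.0697] x [-0.001  0.002 -1.   ] y [-0.077  0.997  0.002] z [ 0.997  0.077 -0.001] F [ 0.9  0.2 -3.5] w 0.153
yaw now 94.4 turn units 0.033 dp units [ 2.61  0.   -0.37] mm [ -9.3  -0.5 -65.2]
top (-0.002, 0.002, 0.044) [318.1 163. ] [318.3 163.3] d [0.2 0.3]
scene (-0.002, 0.002, 0.044) [331.4 228.5] [331.2 229.9] d [-0.2  1.4]
scene (0.046, 0.022, 0.044) [346.9 237.9] [346.2 236.9] d [-0.7 -1. ]
top (0.046, 0.022, 0.044) [312.4 148. ] [312.6 148.4] d [0.1 0.4]
scene (0.058, 0.002, 0.044) [343.2 244.1] [342.1 243.2] d [-1.1 -0.8]
```

servo_tool(
  dp=[
    [0.8,0,-0.2],
    [0.8,0,-0.17],
    [0.6,0,0],
    [0.3,0,0],
    [0,0,0],
  ],
  yaw=[0.03,0,0,0,0],
)

```text
time: 25.6
position: [0.4252, -0.3723, 0.0073]
tool_rot: [-0.058, 1.571, 0.06]
ft_force: [0.3, 0.5, -2.0]
grip_width: 0.154
```

```bash
python3 - <<'E'
from h import *
for i in range(3):ctrl.get_image('top')
togo(.4245,-.372,.0035,94.2)
E
```

```text
t 25.75 p [ 0.4257 -0.3739  0.0087] x [ 0.002 -0.001 -1.   ] y [-0.074  0.997 -0.001] z [0.997 0.074 0.001] F [ 0.2 -0.4 -2.8] w 0.156
yaw now 94.24 turn units 0.007 dp units [ 0.21  0.08 -0.04] mm [-1.2  1.9 -5.2]
```

servo_tool(
  dp=[
    [0.08,0,0],
    [0.06,0,0],
    [0.04,0,0],
    [0,0,0],
    [0,0,0],
  ],
  yaw=[0,0,0,0,0],
)

```text
time: 26.25
position: [0.425, -0.3736, 0.0037]
tool_rot: [-0.058, 1.57, 0.058]
ft_force: [-0.7, 1.7, 2.9]
grip_width: 0.155
```

servo_tool(
  dp=[
    [0.02,0,0],
    [0,0,0],
    [0,0,0],
    [0,0,0],
    [0,0,0],
  ],
  yaw=[0,0,0,0,0],
)

```text
time: 26.75
position: [0.4249, -0.3736, 0.0037]
tool_rot: [-0.057, 1.569, 0.058]
ft_force: [-2.4, 2.7, 8.4]
grip_width: 0.156
```

servo_tool(
  dp=[
    [-0.02,0,0],
    [0,0,0],
    [0,0,0],
    [0,0,0],
    [0,0,0],
  ],
  yaw=[0,0,0,0,0],
  fingers=0.6,
)

```text
time: 27.25
position: [0.4247, -0.3736, 0.0032]
tool_rot: [-0.058, 1.57, 0.058]
ft_force: [0.6, -0.1, -0.0]
grip_width: 0.522
```

servo_tool(
  dp=[
    [-0.3,0,0],
    [-0.6,0,0],
    [-1,0,0],
    [-1,0,0],
    [-1,0,0],
  ],
  yaw=[0,0,0,0,0],
)

```text
time: 27.75
position: [0.4248, -0.374, 0.1031]
tool_rot: [-0.058, 1.569, 0.057]
ft_force: [0.3, -0.1, 0.7]
grip_width: 0.6
```

servo_tool(
  dp=[
    [-1,0,0],
    [-1,0,0],
    [-1,0,0],
    [-0.5,0,0],
    [0,0,0],
  ],
  yaw=[0,0,0,0,0],
)

```text
time: 28.25
position: [0.4256, -0.3746, 0.1907]
tool_rot: [-0.059, 1.566, 0.056]
ft_force: [0.2, 0.1, 0.3]
grip_width: 0.601
```

```bash
python3 - <<'E'
from h import *
look('20')
z=np.load('20.npz');cv2.imwrite('pics/sf.png',z['q'][:,:,::-1]);cv2.imwrite('pics/tf.png',z['p'][:,:,::-1])
crop(z['q'],150,205,265,285,6,'s21.png')
E
```

```text
t 28.4 p [ 0.4243 -0.373   0.1873] x [-0.001  0.001 -1.   ] y [-0.074  0.997  0.001] z [ 0.997  0.074 -0.001] F [-0.1  0.5  0.2] w 0.6
TCP in plate mm [-143.1 -362. ] yaw 94.22 barbottom z 0.184
```

View pics/sf.png

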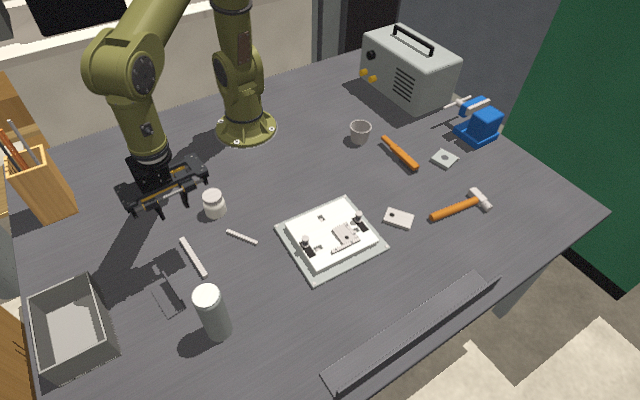

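View pics/tf.png

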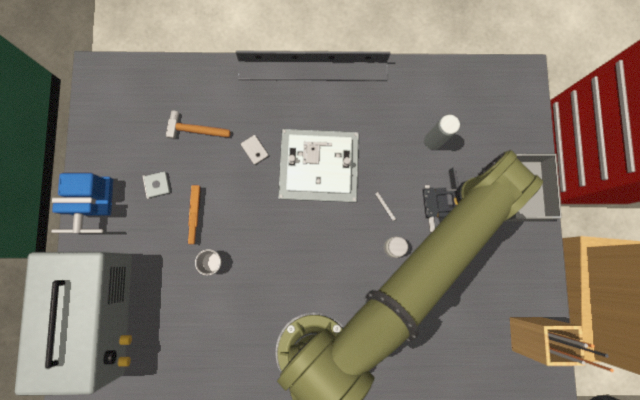

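View pics/t20.png

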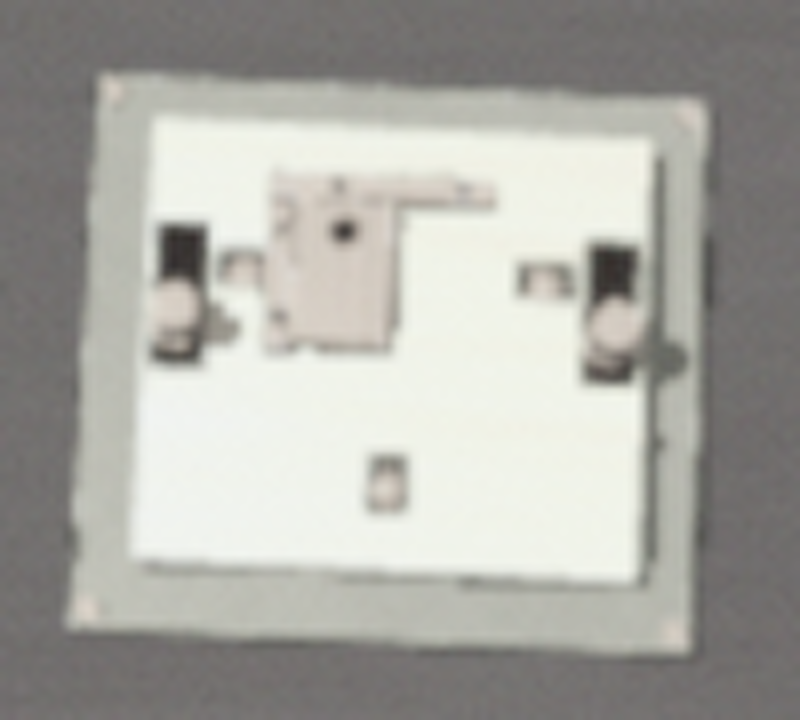

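```bash
python3 - <<'E'
from h import *
st();print(ctrl.close_job())
E
```

```text
t 28.4 p [ 0.4243 -0.373   0.1873] x [-0.001  0.001 -1.   ] y [-0.074  0.997  0.001] z [ 0.997  0.074 -0.001] F [-0.1  0.5  0.2] w 0.6
the job is handed in; nothing more can be done
None
```

I carried out the whole job in the order asked and handed it in at 28.4 s, well under the 72 s limit. `close_job` gave no verdict.

- **Plate:** I pushed its near edge with the two open fingers until it snapped home. Its top surface dropped about 5.5 mm in the depth image, the fitted pose was within about 1 mm and 3 mrad of home, and all three balls showed in their slots. In the pictures it had not moved after the lug pushes or at the end.
- **Lug:** I touched it only with the bar. I pushed it first sideways onto the side stop, then endwise onto the far stop, then sideways again. Each of the last two pushes ended against firm contact at about 5.5 N, and the final pictures show no gap to either stop. In the top picture the lug points I checked fall within about 0.5 pixel (roughly 1.5 mm) of where they should be. In the coarser scene picture they were off by up to about 1.4 pixels (roughly 4 mm), so flushness rests mainly on the contact forces and the top view.
- **Bar and surroundings:** The bar lies flat on the bench about where it started, clear of the jig. The gripper is raised clear of everything, and I saw no change to the bystanders or look-alikes in the last pictures.

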